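# Weigh out three bars from the scoop, return the rest, hang up the scoop

### The job

Pick up the loaded scoop by its wooden grip and tip it slowly over the pan of the counter scale so that exactly three of its five chocolate bars slide out onto the pan, and stop there with two still in the scoop. Tip those last two back into the wooden stock tray, then hang the empty scoop level by its grip across the two prongs of the wire rack and let go. Do not drop bars on the counter, and leave the jars and the tin where they stand.

Things in the scene. Friction and masses are not known exactly. Their poses are not given: they have to be found in the camera images.
- scoop: Narrow polished-steel scoop, 175 x 71 x 132 mm, loose, 0.14 to 0.28 kg empty, standing level on two rubber feet. Origin: middle of its underside; z up. Its open pouring lip looks to its -x, its closed back to +x. Inside width 65 mm; the side plates' straight rims lie at most 54 mm above the origin. Five bars lie crosswise in it in single file.
- scoop_grip (a point): Centre of the scoop's dark wooden grip bar, 122 mm above the scoop's origin. The bar is 128 mm long along the scoop's x, 16 mm wide (y, the way to pinch it) and 20 mm tall; wire hoops carry it at 58 mm either side of this point; 58 mm of free air lie between its underside and the side plates.
- scoop_lip (a point): Middle of the scoop's pouring edge: 78 mm in front (-x) of the scoop's origin and 27 mm above it. Tipped slowly, lip down (turning about the scoop's y), the bars slide over it one at a time: the first at about 13 to 22 degrees, each next one some 2 to 8 degrees further, the last by about 42 degrees; the angles change from start to start. Tipping back towards level stops the flow.
- scoop_floor (a point): Lowest point of the scoop's inner floor, 7 mm above the scoop's origin. The floor is an arc of 160 mm radius about a level cross axis, so it curves up to both ends. Carried level and without jerks, the bars stay where they lie in it; quick starts, stops or turns shift them.
- bar_1: Chocolate bar in a paper sleeve, 29 x 60 x 18 mm, 45 g, loose; number 1 of five alike, counted from the scoop's lip to its back. Origin: its centre; y along its length.
- bar_2: Chocolate bar in a paper sleeve, 29 x 60 x 18 mm, 45 g, loose; number 2 of five alike, counted from the scoop's lip to its back. Origin: its centre; y along its length.
- bar_3: Chocolate bar in a paper sleeve, 29 x 60 x 18 mm, 45 g, loose; number 3 of five alike, counted from the scoop's lip to its back. Origin: its centre; y along its length.
- bar_4: Chocolate bar in a paper sleeve, 29 x 60 x 18 mm, 45 g, loose; number 4 of five alike, counted from the scoop's lip to its back. Origin: its centre; y along its length.
- bar_5: Chocolate bar in a paper sleeve, 29 x 60 x 18 mm, 45 g, loose; number 5 of five alike, counted from the scoop's lip to its back. Origin: its centre; y along its length.
- scale: White counter scale, fixed: housing 130 x 128 x 44 mm with a round dial 92 mm across at its front (-x) that reaches 148 mm in front of the origin and up to 75 mm high. Origin: under the middle of the housing, on the counter. Square steel pan on top.
- pan_in (a point): Centre of the pan's inner floor, 67 mm above the counter when empty (it sinks 3 mm a bar). The pan is 150 x 150 mm outside with its sides along the scale's x and y, its rim 23 mm above the floor, walls 3 mm.
- scale_pointer (a joint): Angle of the scale's pointer in rad: 0 with the empty pan (pointing up the dial), growing clockwise by about 0.5 for each bar on the pan, so about 1.5 with three bars, where a brass stud marks the dial. A landing bar makes it swing past for a moment; it settles within half a second.
- tray: Wooden stock tray, fixed, 160 x 160 x 50 mm, walls 8 mm, with a layer of like bars fixed in it. Origin: under its middle, on the counter.
- tray_in (a point): Top of that layer in the middle of the tray: 26 mm above the counter, 24 mm below the tray's rim; the room above it is 144 x 144 mm.
- rack: Wire rack, fixed: a dark wooden foot 135 x 125 x 14 mm with two steel wire prongs 8 mm thick, 72 mm apart (at y = -36 and +36 mm), pointing to the rack's -x. They stand on posts at x = +68 mm and end in tips that turn up from x = -26 mm to x = -38 mm, 154 mm high (10 mm above the prongs). Origin: on the counter, below the seat.
- rack_seat (a point): Where the grip bar's underside comes to rest: midway between the prongs, at the height of their top, 144 mm above the counter. The grip bar lies along the rack's y across both prongs, the scoop's trough hanging below them; there is room for it from x = -18 to +25 mm. Come in from the tips' side (rack -x), above the tips with the bar's underside, then lower.
- jam_jar_1: Jam jar, 62 mm wide, 82 mm tall, bystander.
- jam_jar_2: Jam jar, 62 mm wide, 82 mm tall, bystander.
- jam_jar_3: Jam jar, 62 mm wide, 82 mm tall, bystander.
- tin_low: Round pastille tin, 65 mm wide, 36 mm tall, bystander.
- hat_box: Big round gift box that leans upright in the middle of the counter, fixed: it fills x 0.41 to 0.58, y -0.12 to 0.15 and stands 0.245 m high; an obstacle.
- gift_hamper: Wicker basket of tall wrapped cones, fixed, at the back right; it fills x 0.58 to 0.78, y -0.45 to -0.26; the basket is 75 mm high, the cones reach about 0.25 m; an obstacle.

How it is judged:
By the outcome, as a careful person would: the job done as asked, in the order asked, and still so for the second after the job is handed in, with the robot touching nothing.
It also fails if it takes over 72 s, if anything falls off the work surface, if the arm or the gripper's body presses on something with over 40 N, if the wrist force passes 120 N, or if a joint passes its speed limit or range.

### The arm

A 6-joint arm with a two-finger parallel gripper is mounted at the origin on a cart in front of the work surface, level with it; the furniture and walls round the work are solid. World frame = base frame: x ahead of the robot, y to its left, z up, the work surface at z = 0. Lengths are in m, angles in rad, forces in N, time in s.
With the tool pointing down it reaches from about 0.425 to 0.95 m from the base axis. Payload 3.5 kg.
Tool frame: the origin (TCP) lies midway between the tips of the shut fingers; the grasp point (between the pads) lies 19 mm behind it; x points along the fingers, y is the direction in which the jaws open and shut, and the axes are right-handed (so a half turn about x gives the same grasp; the last joint's range is limited). The gripper opens to 85 mm and grips with 20 to 120 N. Pads are 22 mm wide; open, the fingers measure 114 mm over their backs; the gripper's body (76 mm by 85 mm) begins 54 mm behind the grasp point. The pads swing forward as they close: fully open they stand 13 mm farther back than shut.
Start: joints at [-1.385, 0.286, 1.577, -0, 1.279, -0.15], TCP at [0.222, -0.637, 0.231] pointing down, gripper open.
Joint ranges: [-2.77, 2.77], [-0.9, 2.22], [0.21, 2.48], [-1.53, 4.67], [0.24, 2.81], [-2.84, 2.84]. Speed limits (rad/s): [2.79, 2.79, 3.14, 3.14, 3.14, 3.14].

### API

Orientations are given as [roll, pitch, yaw] about the fixed x, y, z axes, in that order (R = Rz(yaw) Ry(pitch) Rx(roll)).
In Python, from cell import sensors, viewer, job, models gives the robot as it stands.
- The arm moves only by the tool servo_tool, never from a script. Its argument "deltas" is a list that holds one entry, the list of rows, each a list of 7 numbers: the turn, a rotation vector about the tool's x, y, z in degrees, then the shift along the tool's x, y, z in cm, then the gripper command: -1 is shut, 1 is fully open, values between are in proportion. In form: [[[ax, ay, az, x, y, z, hand], ...]]. A call has 1 to 5 rows; each row shifts and turns the commanded pose from where the row before left it, along the tool's axes as they then stand; what a row does not reach is not made up. A row lasts 1/10 s, in which the tool goes at most 50 mm and 8.59 degrees, less where a joint would pass 70% of its speed; a pose out of reach is approached as far as the arm can. A call with a gripper value outside its range is refused whole. The fingers move at their own pace and stop on an object; "grip_force" is the grip in N (left out, the last holds). Time passes only in rows, so rows that do not move let the fingers close. It gives the time, the measured TCP pose, the force and the opening at its end, in the units of the state.
- sensors.sense(): the state, without advancing time (a new reading comes with each control period).
- viewer.grab_frame(name): name is "side" or "top"; returns the picture (400x640x3 uint8, red, green, blue); there is no depth.
- viewer.calibration(name): a dict with "vertical_fov" (degrees; the focal length in pixels is half the picture's height over the tangent of half this angle, whatever the lens; pixels are square), "cx", "cy" (the principal point, pixels), "distortion" ([k1, k2, p1, p2, k3] as OpenCV has them; the pictures are not rectified), "R" (3x3) and "t" (3): a world point X has camera coordinates R X + t. Camera axes: x right, y down, z forward; pixel columns grow to the right and rows downward; lengths in m; the calibration is good to about 2 mm. A picture is of the moment at which its call begins. calibration takes no time and is no camera call.
- job.hand_in(): hands the job in, once; it reports no verdict.
Trained networks look in the newest picture that a camera, given by its name, has taken for a name from the list of things; names that differ only in an ending like _2 or _b are one class to them, and where a whole thing is asked for, a point or a joint stands for the part that bears it (a point fixed in the world has none). Each returns a list of dicts, best first, with "score" (0 to 1); they miss things now and then, are a little off and sometimes report something else, mostly with a low value. They report only what shows in the picture. A call takes as long as a camera call.
- models.find_in(query, camera): "at" ([row, column] in pixels, amid what is visible of it).
The state is a dict: "clock": time; "joint_positions": joint angles; "joint_velocities": joint speeds; "joint_torque": joint torques, N m; "ee_pos": TCP position; "orientation": TCP orientation; "wrist_force": force on the tool from outside, world axes, zero at the start; "ft_torque": the same for the moment, N m; "grip_width": finger opening in m.
Only numpy, scipy, OpenCV 4.12 (cv2) and the standard library are available. Lean on these libraries where they do the work, as an engineer would, in place of code of your own. Each camera call takes 0.05 s, during which the arm holds its last target.

## Working session

There is one attempt and no reset: what is moved stays moved. The work goes in short steps, Python scripts to look and compute and a tool call to move; the robot and the scene stay as the last step left them, time stands still between calls to the robot, and variables do not carry over. Pictures are saved under pics/ and viewed, and the job is handed in when it is done.

Besides the shell and the picture viewer there is one more tool, called after "Request:" as a command line: name --argument value ..., lists and objects as JSON in quotes. servo_tool: Moves the arm, as the interface text tells. Its arguments: {"type":"object","properties":{"deltas":{"type":"array"},"grip_force":{"type":"number"}},"required":["deltas"]}

```bash
mkdir -p pics; ls; python3 - <<'E'
from cell import sensors, viewer, job, models
import cv2, numpy as np
print(sensors.sense())
for n in ("side","top"):
    f=viewer.grab_frame(n); cv2.imwrite(f"pics/{n}0.png",f[:,:,::-1])
    print(n,viewer.calibration(n))
    for q in ["scoop","scoop_grip","scoop_lip","scale","scale_pointer","tray","rack","jam_jar_1","tin_low","bar_1"]:
        r=models.find_in(q,n); print(q,[(np.round(d["at"],1).tolist(),round(d["score"],2)) for d in r[:5]])
E
```

```text
pics
{'clock': 0.0, 'joint_positions': array([-1.38498407e+00,  2.87184000e-01,  1.57821282e+00, -7.05328646e-06,
        1.27857512e+00, -1.49967472e-01]), 'joint_velocities': array([ 4.07718082e-04,  1.74719802e-03,  1.23458598e-03,  7.51663318e-05,
        1.43220686e-03, -1.50384901e-03]), 'joint_torque': array([-2.75782426e-03, -4.05982733e+01, -2.92629987e+01, -3.12162319e-04,
        5.78931067e-03,  3.60599358e-06]), 'ee_pos': array([ 0.22233868, -0.63662469,  0.22991555]), 'orientation': array([-1.71792706,  1.56841703,  1.75944736]), 'wrist_force': array([-0.09398904, -0.69795347, -0.40194731]), 'ft_torque': array([0.0046278 , 0.00236049, 0.00502654]), 'grip_width': 0.0852630443418245}
side {'vertical_fov': 51.60849867785242, 'cx': 324.0611998790089, 'cy': 199.39125764219443, 'distortion': array([-0.068296,  0.      ,  0.      ,  0.      ,  0.      ]), 'R': array([[-0.95597028, -0.29295551, -0.01725958],
       [-0.15311458,  0.54808772, -0.82228692],
       [ 0.25035325, -0.78343916, -0.56881133]]), 't': array([0.47254726, 0.24912173, 1.04953646])}
scoop [([170.2, 357.4], 
[... 489 characters left out ...]
    ,  0.        ,  0.        ,  0.        ]), 'R': array([[ 0.02851062, -0.99941562,  0.0188562 ],
       [-0.99116494, -0.03070971, -0.12903093],
       [ 0.1295346 , -0.01501085, -0.99146128]]), 't': array([-0.13733647,  0.52614513,  1.23039165])}
scoop [([214.7, 410.1], 0.88)]
scoop_grip [([218.4, 416.0], 0.68)]
scoop_lip [([153.1, 303.5], 0.17)]
scale [([224.5, 352.5], 0.81), ([182.5, 441.9], 0.3)]
scale_pointer [([269.1, 410.2], 0.69)]
tray [([202.7, 193.6], 0.76)]
rack [([154.0, 304.9], 0.58)]
jam_jar_1 [([218.1, 456.3], 0.95), ([195.4, 464.4], 0.81), ([200.0, 193.6], 0.71), ([184.8, 441.4], 0.58)]
tin_low [([268.5, 411.5], 0.83)]
bar_1 [([226.1, 401.2], 0.69), ([201.2, 406.1], 0.51)]
```

View pics/side0.png

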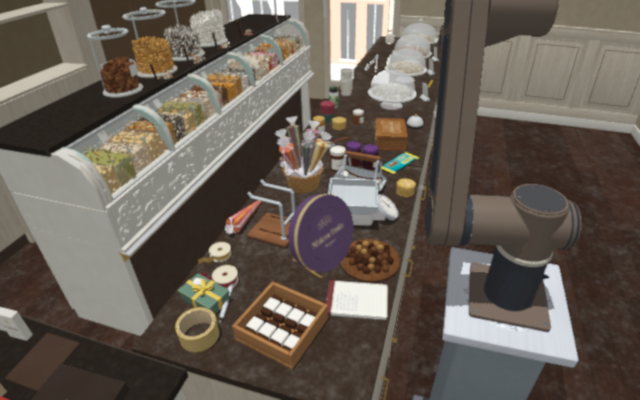

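View pics/top0.png

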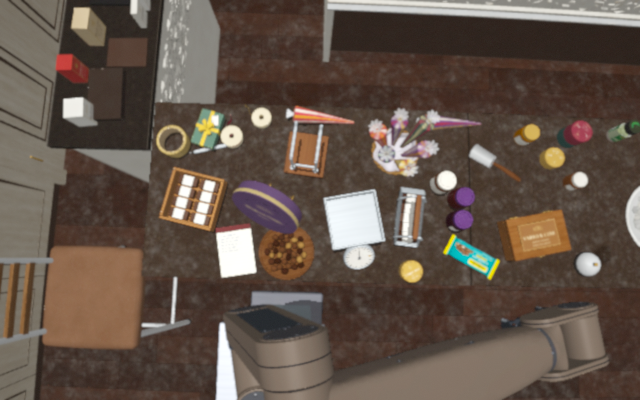

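```bash
python3 - <<'E'
import cv2
f=cv2.imread("pics/top0.png")
cv2.imwrite("pics/top0_c1.png",cv2.resize(f[170:290,310:480],None,fx=4.7,fy=4.7,interpolation=cv2.INTER_CUBIC))
cv2.imwrite("pics/top0_c2.png",cv2.resize(f[100:240,150:340],None,fx=4.2,fy=4.2,interpolation=cv2.INTER_CUBIC))
f=cv2.imread("pics/side0.png")
cv2.imwrite("pics/side0_c1.png",cv2.resize(f[130:260,240:430],None,fx=4.2,fy=4.2,interpolation=cv2.INTER_CUBIC))
E
```

```text
(no output)
```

View pics/top0_c1.png

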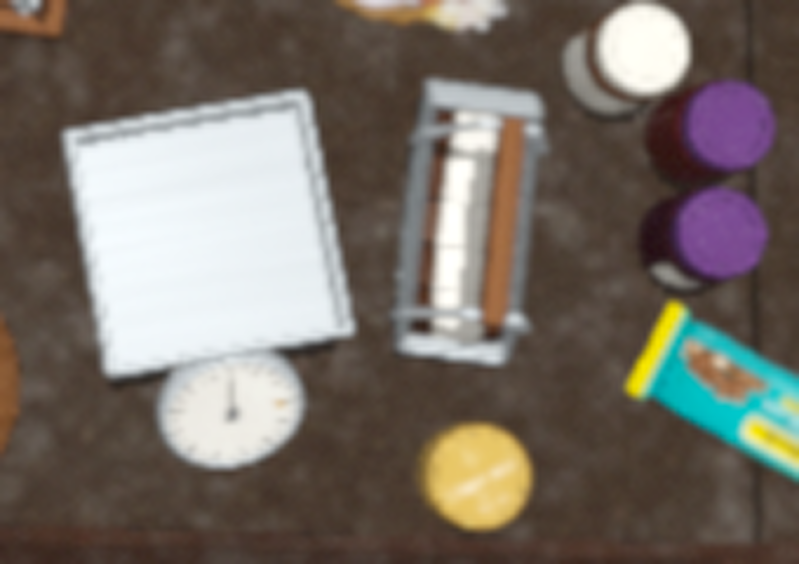

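View pics/top0_c2.png

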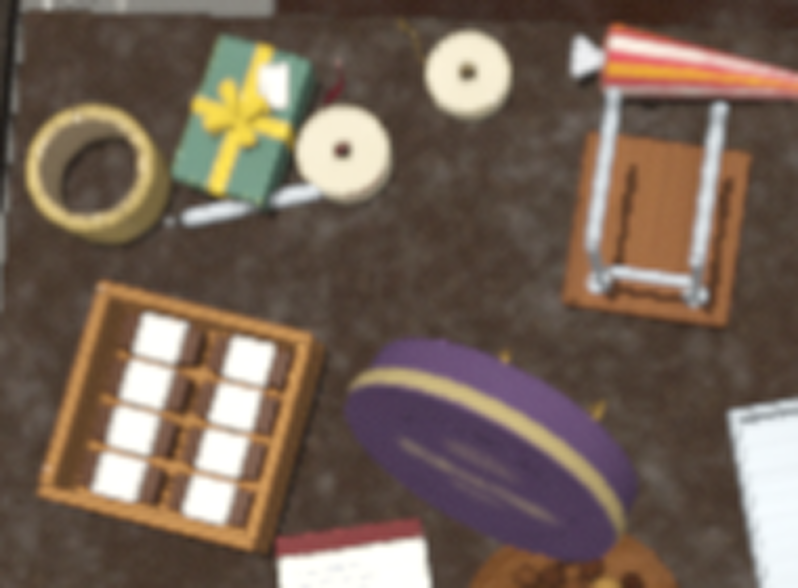

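View pics/side0_c1.png

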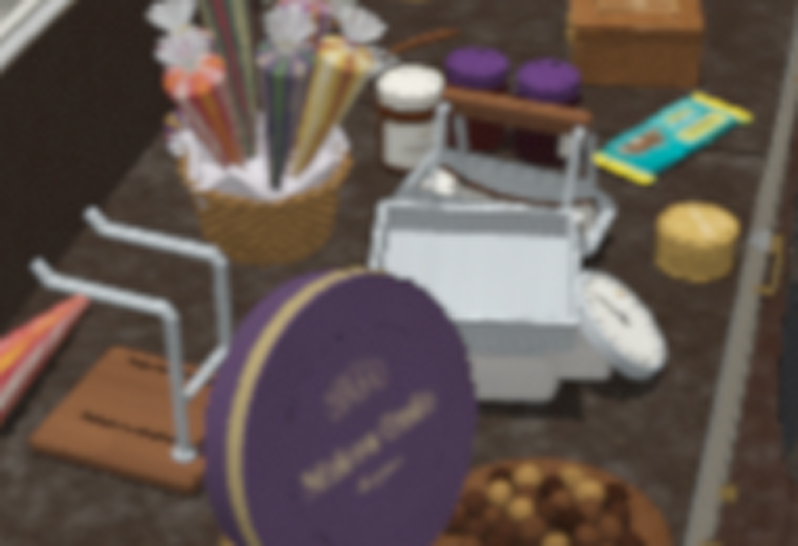

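```bash
cat > h.py <<'E'
import numpy as np, cv2
def K(c):
    f=200/np.tan(np.radians(c["vertical_fov"])/2)
    return np.array([[f,0,c["cx"]],[0,f,c["cy"]],[0,0,1.]])
def unproj(c,uv,z):
    p=cv2.undistortPoints(np.array([[uv]],float),K(c),np.array(c["distortion"]))[0,0]
    R=np.array(c["R"]);t=np.array(c["t"]);C=-R.T@t
    d=R.T@np.array([p[0],p[1],1.]); return C+d*(z-C[2])/d[2]
def proj(c,X):
    R=np.array(c["R"]);r=cv2.Rodrigues(R)[0]
    return cv2.projectPoints(np.array(X,float).reshape(-1,1,3),r,np.array(c["t"],float),K(c),np.array(c["distortion"]))[0].reshape(-1,2)
E
python3 - <<'E'
from h import *
from cell import viewer
c=viewer.calibration("top")
print("C",-np.array(c["R"]).T@c["t"]); s=viewer.calibration("side"); print("Cs",-np.array(s["R"]).T@s["t"])
def g(pts,z,sc,off):
    P=[]
    for p in pts:
        uv=((p[0]+.5)/sc-.5+off[0],(p[1]+.5)/sc-.5+off[1]); P.append(unproj(c,uv,z))
    return np.array(P)
A=(4.7,(310,170));B=(4.2,(150,100))
def show(n,P):
    print(n,np.round(P[:,:2],4).tolist(),"mean",np.round(P.mean(0),4),"len",[round(float(np.linalg.norm(P[i]-P[i-1])),4) for i in range(len(P))],"dir",[round(float(np.degrees(np.arctan2(*(P[i]-P[i-1])[[1,0]]))),1) for i in range(len(P))])
show("pan",g([(65,130),(308,92),(352,332),(112,380)],.09,*A))
show("grip",g([(513,117),(496,330)],.132,*A))
show("trim",g([(425,80),(545,95),(510,362),(395,348)],.054,*A))
show("tray",g([(103,283),(322,335),(262,552),(40,492)],.05,*B))
show("foot",g([(592,132),(750,153),(727,325),(563,303)],.014,*B))
show("tips",g([(613,95),(720,108)],.154,*B))
show("posttop",g([(595,250),(697,260)],.144,*B))
show("jars",g([(643,50),(730,125),(722,233)],.082,*A))
show("tin",g([(482,475)],.036,*A))
E
```

```text
C [ 0.36603386 -0.10262922  1.29036432]
Cs [0.22713045 0.82414273 0.80999374]
pan [[0.5304, -0.1416], [0.5591, -0.2929], [0.4104, -0.3217], [0.377, -0.1744]] mean [ 0.4692 -0.2326  0.09  ] len [0.1569, 0.154, 0.1514, 0.151] dir [12.1, -79.3, -169.0, 102.8]
grip [[0.541, -0.4109], [0.4124, -0.4003]] mean [ 0.4767 -0.4056  0.132 ] len [0.129, 0.129] dir [-4.7, 175.3]
trim [[0.5751, -0.3744], [0.5678, -0.4526], [0.3955, -0.4293], [0.4024, -0.3557]] mean [ 0.4852 -0.403   0.054 ] len [0.1737, 0.0785, 0.1739, 0.0739] dir [-6.2, -95.3, 172.3, 84.7]
tray [[0.6147, 0.3137], [0.5813, 0.1526], [0.424, 0.1864], [0.4617, 0.3477]] mean [0.5204 0.2501 0.05  ] len [0.1567, 0.1644, 0.1609, 0.1656] dir [-12.5, -101.7, 167.9, 76.8]
foot [[0.7494, -0.0343], [0.737, -0.154], [0.6046, -0.1401], [0.6173, -0.0176]] mean [ 0.6771 -0.0865  0.014 ] len [0.1331, 0.1203, 0.1332, 0.1232] dir [-7.2, -95.9, 174.0, 84.1]
tips [[0.7336, -0.055], [0.7269, -0.1274]] mean [ 0.7302 -0.0912  0.154 ] len [0.0727, 0.0727] dir [84.8, -95.2]
posttop [[0.6286, -0.0463], [0.624, -0.115]] mean [ 0.6263 -0.0807  0.144 ] len [0.0688, 0.0688] dir [86.1, -93.9]
jars [[0.5942, -0.5078], [0.5478, -0.5632], [0.479, -0.5568]] mean [ 0.5403 -0.5426  0.082 ] len [0.1252, 0.0722, 0.0691] dir [23.0, -130.0, 174.7]
tin [[0.3235, -0.416]] mean [ 0.3235 -0.416   0.036 ] len [0.0] dir [0.0]
```

```bash
cat >> h.py <<'E'
from scipy.spatial.transform import Rotation as Rot
def toolR(yaw_deg, flip=1, tilt=0):
    """tool x down; tool y = horizontal at yaw_deg(of scoop y axis dir). z = x cross y"""
    a=np.radians(yaw_deg); y=np.array([np.cos(a),np.sin(a),0])*flip; x=np.array([0,0,-1.]); z=np.cross(x,y)
    return np.column_stack([x,y,z])
def cur():
    from cell import sensors
    s=sensors.sense(); r,p,y=s["orientation"]
    return np.array(s["ee_pos"]), Rot.from_euler("xyz",[r,p,y]).as_matrix(), s
def delta(p,R,p2,R2):
    rv=Rot.from_matrix(R.T@R2).as_rotvec(degrees=True); return np.round(rv,2), np.round(R.T@(np.array(p2)-p)*100,2)
E
python3 - <<'E'
from h import *
from cell import viewer
s=viewer.calibration("side");c=viewer.calibration("top")
def W(o,yaw,pts):
    a=np.radians(yaw); R=np.array([[np.cos(a),-np.sin(a),0],[np.sin(a),np.cos(a),0],[0,0,1]])
    return (R@np.array(pts,float).T).T+np.array([o[0],o[1],0])
S={"scoop":((.477,-.4055),-5.5,[(-.064,.008,.132),(.064,.008,.132),(.064,-.008,.132),(-.064,-.008,.132),(-.078,.0355,.027),(-.078,-.0355,.027),(.097,-.0355,.054),(.097,.0355,.054)]),
"pan":((.469,-.2326),11.5,[(-.075,-.075,.09),(-.075,.075,.09),(.075,.075,.09),(.075,-.075,.09)]),
"rack":((.693,-.0875),174,[(-.038,-.036,.154),(.068,-.036,.140),(.068,.036,.140),(-.038,.036,.154),(.068,.036,.014),(.068,-.036,.014)]),
"tray":((.5204,.2501),-12,[(-.08,-.08,.05),(-.08,.08,.05),(.08,.08,.05),(.08,-.08,.05)])}
for n,cc in (("side",s),("top",c)):
    f=cv2.imread(f"pics/{n}0.png"); sc=5 if n=="side" else 4
    f=cv2.resize(f,None,fx=sc,fy=sc,interpolation=cv2.INTER_CUBIC)
    for k,(o,y,p) in S.items():
        q=(proj(cc,W(o,y,p))+.5)*sc
        for u,v in q: cv2.circle(f,(int(u),int(v)),3,(0,0,255),-1)
    if n=="side": f=f[130*sc:290*sc,240*sc:400*sc]
    if n=="side": f=cv2.resize(f,None,fx=.75,fy=.75); 
    else: f=f[100*sc:250*sc,150*sc:440*sc]; f=cv2.resize(f,None,fx=.69,fy=.69)
    cv2.imwrite(f"pics/ov_{n}.png",f); print(f.shape)
p,R,_=cur(); print(np.round(R,3))
R2=toolR(-5.5+90); print(delta(p,R,(.477,-.4055,.2),R2)); 
R3=toolR(-5.5+90,-1); print(delta(p,R,(.477,-.4055,.2),R3))
E
```

```text
(600, 600, 3)
(414, 800, 3)
[[-0.     0.33  -0.944]
 [ 0.    -0.944 -0.33 ]
 [-1.    -0.     0.   ]]
(array([-155.26,   -0.  ,    0.  ]), array([  3.13, -13.49, -31.67]))
(array([24.74,  0.  ,  0.  ]), array([  3.13, -13.49, -31.67]))
```

View pics/ov_side.png

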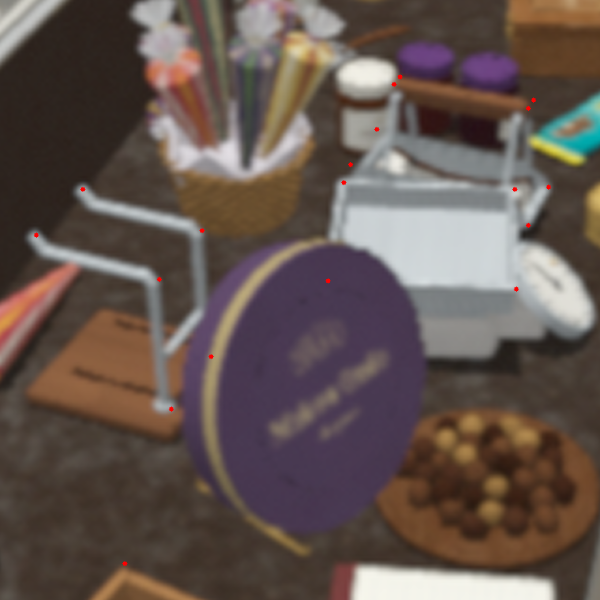

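View pics/ov_top.png

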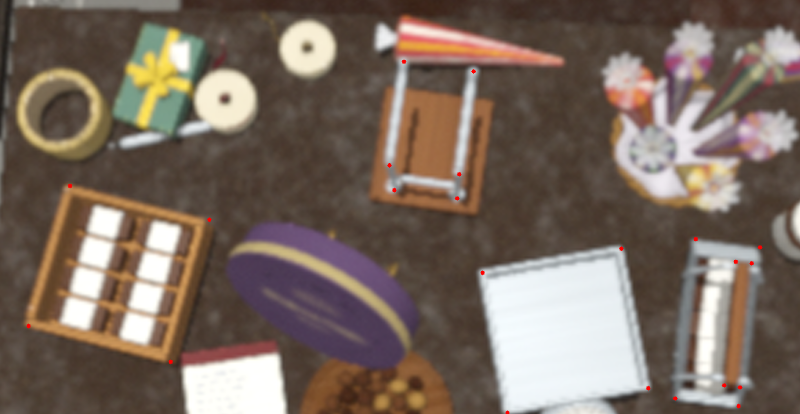

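Request:
servo_tool --deltas '[[[8.25, 0, 0, 0.5, 0, 0, 1], [8.25, 0, 0, 0.5, 0, 0, 1], [8.25, 0, 0, 0.5, 0, 0, 1], [0, 0, 0, 0.2, -3.18, -2.9, 1], [0, 0, 0, 0.2, -3.18, -2.9, 1]]]' --grip_force 90

```text
clock: 1.6
ee_pos: [0.2861, -0.5794, 0.2119]
orientation: [-1.768, 1.57, 1.274]
wrist_force: [0.6, -0.2, 0.1]
grip_width: 0.0855
```

Request:
servo_tool --deltas '[[[0, 0, 0, 0.2, -3.18, -2.9, 1], [0, 0, 0, 0.2, -3.18, -2.9, 1], [0, 0, 0, 0.2, -3.18, -2.9, 1], [0, 0, 0, 0.2, -3.18, -2.9, 1], [0, 0, 0, 0.2, -3.18, -2.9, 1]]]'

```text
clock: 2.1
ee_pos: [0.4471, -0.4339, 0.2025]
orientation: [2.395, 1.57, -0.843]
wrist_force: [-0.4, -0.9, 1.3]
grip_width: 0.0855
```

Request:
servo_tool --deltas '[[[0, 0, 0, 0.2, -3.18, -2.9, 1], [0, 0, 0, 0, 0, 0, 1], [0, 0, 0, 0, 0, 0, 1]]]'

```text
clock: 2.4
ee_pos: [0.4783, -0.4057, 0.2003]
orientation: [0.728, 1.57, -2.508]
wrist_force: [0.1, -0.6, -0.7]
grip_width: 0.0855
```

```bash
python3 - <<'E'
from h import *
p,R,s=cur(); print(np.round(R,3),p,s["joint_positions"],s["wrist_force"])
print(delta(p,R,(.477,-.4055,.103),toolR(-5.5+90,-1)))
E
```

```text
[[-0.    -0.094 -0.996]
 [-0.    -0.996  0.094]
 [-1.     0.     0.   ]] [ 0.47831201 -0.40569679  0.20030048] [-8.64786459e-01  2.08804091e-01  1.72790431e+00 -6.11663784e-04
  1.20492552e+00  8.00093256e-01] [ 0.06852644 -0.56495211 -0.69792124]
(array([ 0.12,  0.02, -0.02]), array([ 9.73, -0.01,  0.13]))
```

Request:
servo_tool --deltas '[[[0, 0, 0, 2.5, 0, 0, 1], [0, 0, 0, 3.0, 0, 0, 1], [0, 0, 0, 2.5, 0, 0, 1], [0, 0, 0, 1.2, 0, 0, 0.3], [0, 0, 0, 0.5, 0, 0, 0]]]'

```text
clock: 2.9
ee_pos: [0.4764, -0.4068, 0.1018]
orientation: [-0.694, 1.568, 2.35]
wrist_force: [0.8, 0.0, -0.4]
grip_width: 0.0595
```

Request:
servo_tool --deltas '[[[0, 0, 0, 0, 0, 0, -0.2], [0, 0, 0, 0, 0, 0, -0.4], [0, 0, 0, 0, 0, 0, -0.5], [0, 0, 0, 0, 0, 0, -0.6], [0, 0, 0, 0, 0, 0, -0.8]]]'

```text
clock: 3.4
ee_pos: [0.4784, -0.407, 0.1048]
orientation: [2.318, 1.568, -0.92]
wrist_force: [-0.2, 0.8, 3.3]
grip_width: 0.0145
```

Request:
servo_tool --deltas '[[[0, 0, 0, 0, 0, 0, -1], [0, 0, 0, 0, 0, 0, -1], [0, 0, 0, 0, 0, 0, -1]]]'

```text
clock: 3.7
ee_pos: [0.4784, -0.407, 0.1048]
orientation: [2.337, 1.569, -0.9]
wrist_force: [-1.1, 0.2, 5.7]
grip_width: 0.0146
```

```bash
cat >> h.py <<'E'
def snap(name,tag,box=None,fx=1):
    from cell import viewer
    f=viewer.grab_frame(name)[:,:,::-1]
    if box: f=f[box[0]:box[1],box[2]:box[3]]
    cv2.imwrite(f"pics/{tag}.png",cv2.resize(f,None,fx=fx,fy=fx,interpolation=cv2.INTER_CUBIC))
E
python3 - <<'E'
from h import *
p,R,s=cur(); print(np.round(R,3),p,s["joint_positions"],s["wrist_force"],s["ft_torque"],s["grip_width"])
snap("side","g1",(120,260,260,440),4.2)
E
```

```text
[[ 0.001 -0.096 -0.995]
 [-0.002 -0.995  0.096]
 [-1.     0.002 -0.002]] [ 0.47840596 -0.40699256  0.10484174] [-8.66225866e-01  3.12451845e-01  1.78941692e+00 -8.91563730e-05
  1.03746995e+00  8.00575829e-01] [-1.11120435  0.20624206  5.72960965] [0.09165655 0.04913311 0.00843553] 0.014632426079906011
```

View pics/g1.png

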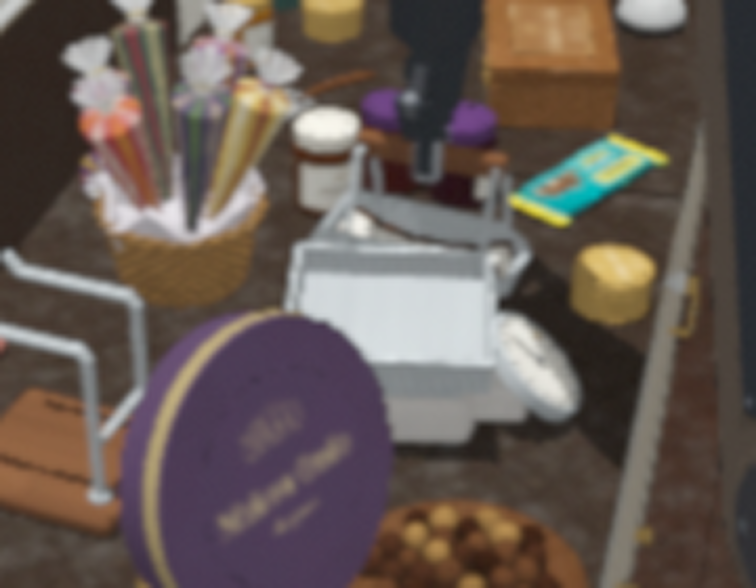

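Request:
servo_tool --deltas '[[[0, 0, 0, -0.3, 0, 0, -1], [0, 0, 0, -0.6, 0, 0, -1], [0, 0, 0, -0.9, 0, 0, -1], [0, 0, 0, -1.2, 0, 0.1, -1], [0, 0, 0, -1.4, 0, 0.2, -1]]]'

```text
clock: 4.25
ee_pos: [0.4745, -0.4058, 0.1478]
orientation: [-0.751, 1.57, 2.295]
wrist_force: [-0.1, 0.2, -3.9]
grip_width: 0.0148
```

Request:
servo_tool --deltas '[[[0, 0, 0, -1.4, 0, 0.3, -1], [0, 0, 0, -1.4, 0, 0.4, -1], [0, 0, 0, -1.4, 0, 0.4, -1], [0, 0, 0, -1.2, 0, 0.3, -1], [0, 0, 0, -0.9, 0, 0.2, -1]]]'

```text
clock: 4.75
ee_pos: [0.4587, -0.4048, 0.2121]
orientation: [2.355, 1.569, -0.883]
wrist_force: [-0.5, -0.2, -4.8]
grip_width: 0.0148
```

Request:
servo_tool --deltas '[[[0, 0, 0, -0.6, 0, 0.1, -1], [0, 0, 0, -0.3, 0, 0, -1], [0, 0, 0, 0, 0, 0, -1]]]'

```text
clock: 5.05
ee_pos: [0.458, -0.4045, 0.2195]
orientation: [2.63, 1.571, -0.608]
wrist_force: [-0.7, -0.3, -4.6]
grip_width: 0.0145
```

```bash
python3 - <<'E'
from h import *
p,R,s=cur(); print(np.round(R,3),p,s["joint_positions"],s["wrist_force"],s["ft_torque"],s["grip_width"])
snap("side","g2",(100,260,260,440),4.2)
snap("top","g2t",(150,290,310,480),4.5)
E
```

```text
[[ 0.    -0.096 -0.995]
 [-0.    -0.995  0.096]
 [-1.     0.    -0.   ]] [ 0.45796556 -0.40446026  0.21948012] [-8.89367428e-01  1.56827622e-01  1.75160738e+00  7.98113965e-05
  1.23289686e+00  7.77601903e-01] [-0.72041198 -0.25185949 -4.64042037] [ 0.04704313  0.10173865 -0.00768349] 0.014469235859135144
```

View pics/g2.png

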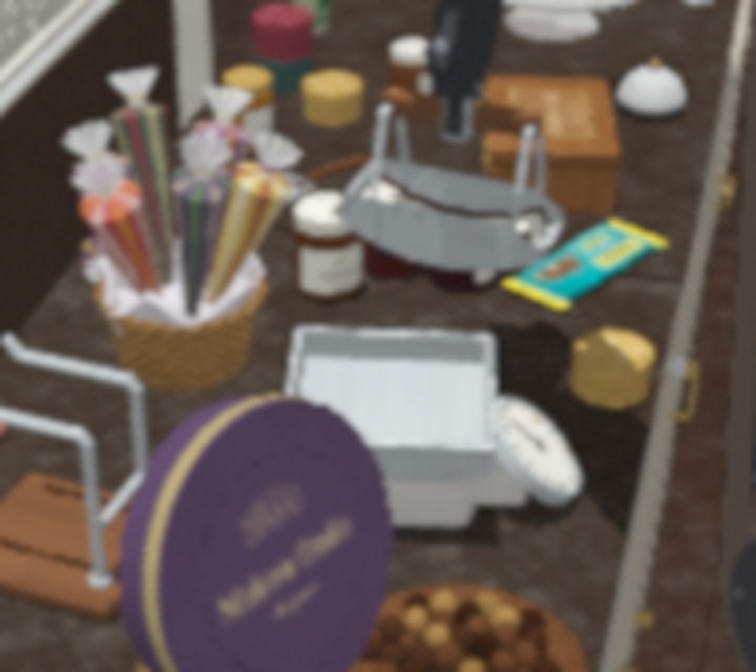

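View pics/g2t.png

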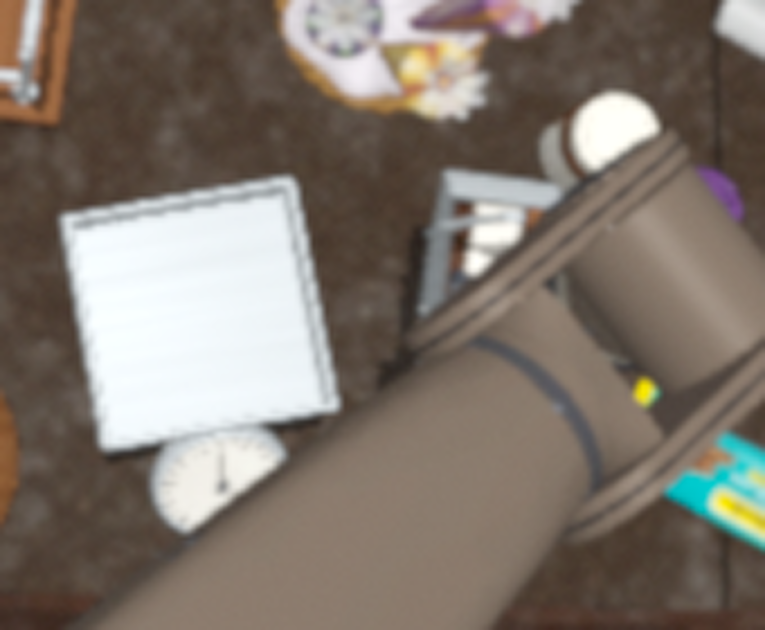

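Request:
servo_tool --deltas '[[[-0.3, 0, 0, 0, -0.3, 0, -1], [-0.7, 0, 0, 0, -0.6, 0, -1], [-1.0, 0, 0, 0, -0.9, 0, -1], [-1.3, 0, 0, 0, -1.2, 0, -1], [-1.4, 0, 0, 0, -1.5, 0, -1]]]'

```text
clock: 5.65
ee_pos: [0.4608, -0.3583, 0.2192]
orientation: [-1.375, 1.571, 1.755]
wrist_force: [0.0, 0.3, -4.6]
grip_width: 0.0142
```

Request:
servo_tool --deltas '[[[-1.4, 0, 0, 0, -1.6, 0, -1], [-1.4, 0, 0, 0, -1.6, 0, -1], [-1.4, 0, 0, 0, -1.6, 0, -1], [-1.4, 0, 0, 0, -1.6, 0, -1], [-1.4, 0, 0, 0, -1.6, 0, -1]]]'

```text
clock: 6.15
ee_pos: [0.4579, -0.2781, 0.2194]
orientation: [2.489, 1.571, -0.542]
wrist_force: [1.3, 0.8, -4.7]
grip_width: 0.0144
```

Request:
servo_tool --deltas '[[[-1.4, 0, 0, 0, -1.5, 0, -1], [-1.4, 0, 0, 0, -1.2, 0, -1], [-1.1, 0, 0, 0, -0.9, -0.3, -1], [-0.7, 0, 0, 0, -0.6, -0.6, -1], [-0.4, 0, 0, 0, -0.3, -0.9, -1]]]'

```text
clock: 6.65
ee_pos: [0.4699, -0.2314, 0.2194]
orientation: [2.182, 1.57, -0.763]
wrist_force: [-0.1, 0.5, -4.3]
grip_width: 0.0142
```

Request:
servo_tool --deltas '[[[-0.2, 0, 0, 0, 0, -1.2, -1], [0, 0, 0, 0, 0, -1.3, -1], [0, 0, 0, 0, 0, -1.3, -1], [0, 0, 0, 0, 0, -1.3, -1], [0, 0, 0, 0, 0, -1.2, -1]]]'

```text
clock: 7.15
ee_pos: [0.5326, -0.2193, 0.2191]
orientation: [-1.025, 1.571, 2.315]
wrist_force: [0.3, -0.1, -4.1]
grip_width: 0.0144
```

Request:
servo_tool --deltas '[[[0, 0, 0, 0, 0, -0.9, -1], [0, 0, 0, 0, 0, -0.6, -1], [0, 0, 0, 0, 0, -0.3, -1], [0, 0, 0, 0, 0, 0, -1]]]'

```text
clock: 7.55
ee_pos: [0.549, -0.2158, 0.2193]
orientation: [-0.344, 1.57, 2.996]
wrist_force: [-1.1, -0.6, -4.2]
grip_width: 0.0145
```

```bash
python3 - <<'E'
from h import *
p,R,s=cur(); print(np.round(R,3),p,s["joint_positions"],s["wrist_force"],s["ft_torque"],s["grip_width"])
lip=p+R@np.array([.078,0,.078]); print("lip",lip)
a=np.radians(11.5); d=lip[:2]-np.array([.469,-.2326]); print("lip in pan", d@[np.cos(a),np.sin(a)], d@[-np.sin(a),np.cos(a)])
snap("side","g3",(100,260,260,440),4.2)
snap("top","g3t",(150,290,310,480),4.5)
E
```

```text
[[-0.     0.198 -0.98 ]
 [ 0.    -0.98  -0.198]
 [-1.    -0.     0.   ]] [ 0.549026   -0.21583179  0.21925287] [-5.46388771e-01  1.11106709e-01  1.80283218e+00 -1.33478831e-04
  1.22795034e+00  8.25428037e-01] [-1.14085406 -0.59555035 -4.20764064] [-0.07818394  0.02627292 -0.00197077] 0.01449024321579529
lip [ 0.47254087 -0.23124977  0.14127653]
lip in pan 0.0037389797045387554 0.0006171857422036008
```

View pics/g3.png

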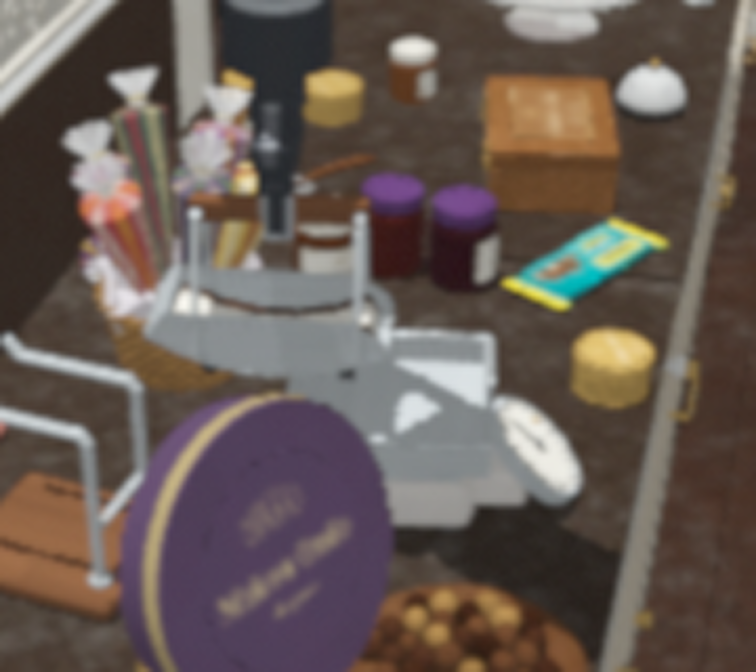

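View pics/g3t.png

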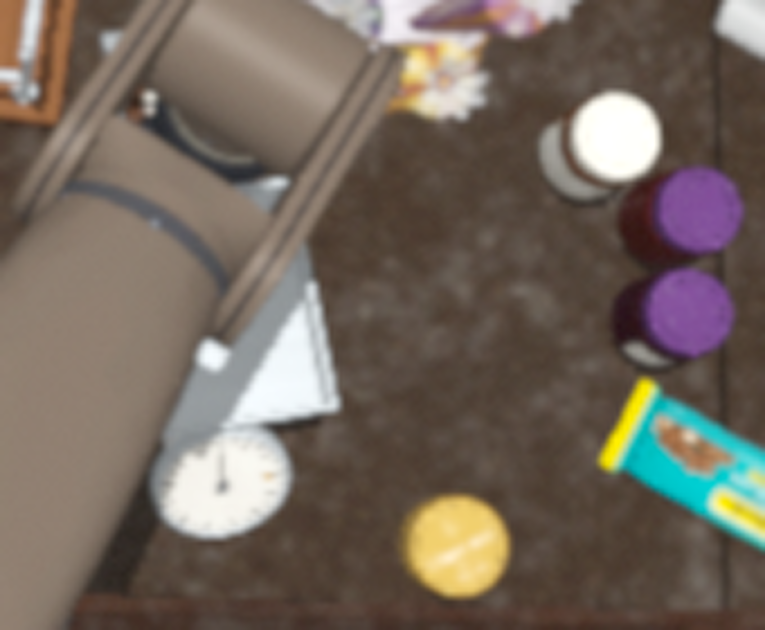

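Request:
servo_tool --deltas '[[[0, 0.5, 0, 0.03, 0, 0.07, -1], [0, 1, 0, 0.06, 0, 0.14, -1], [0, 1, 0, 0.16, 0, 0.15, -1], [0, 1, 0, 0.16, 0, 0.16, -1], [0, 1, 0, 0.16, 0, 0.16, -1]]]'

```text
clock: 8.15
ee_pos: [0.542, -0.2173, 0.2132]
orientation: [-3.14, 1.491, 0.2]
wrist_force: [-0.8, 0.2, -4.3]
grip_width: 0.0145
```

Request:
servo_tool --deltas '[[[0, 1, 0, 0.16, 0, 0.16, -1], [0, 1, 0, 0.16, 0, 0.17, -1], [0, 1, 0, 0.16, 0, 0.17, -1], [0, 1, 0, 0.06, 0, 0.17, -1], [0, 1, 0, -0.04, 0, 0.15, -1]]]'

```text
clock: 8.65
ee_pos: [0.5346, -0.2187, 0.2072]
orientation: [-3.14, 1.404, 0.201]
wrist_force: [0.1, 0.5, -4.2]
grip_width: 0.0146
```

Request:
servo_tool --deltas '[[[0, 1, 0, -0.14, 0, 0.14, -1], [0, 0, 0, 0, 0, 0, -1]]]'

```text
clock: 8.85
ee_pos: [0.533, -0.2192, 0.2089]
orientation: [3.14, 1.387, 0.197]
wrist_force: [-0.0, 0.0, -4.4]
grip_width: 0.0146
```

```bash
cat > st.py <<'E'
from h import *
import sys
def stat():
    p,R,s=cur(); lip=p+R@np.array([.078,0,.078])
    a=np.radians(11.5); d=lip[:2]-np.array([.469,-.2326])
    print("t",s["clock"],"tilt",round(np.degrees(np.arcsin(-R[2,2])),2),"lipz",round(lip[2],4),"lip in pan", np.round([d@[np.cos(a),np.sin(a)], d@[-np.sin(a),np.cos(a)]],4),"F",np.round(s["wrist_force"],2),"q",np.round(s["joint_positions"],2),"T",np.round(s["ft_torque"],3))
    return s
if __name__=="__main__":
    stat(); tag=sys.argv[1]
    from cell import viewer
    a=viewer.grab_frame("side")[:,:,::-1][140:230,280:410]; b=viewer.grab_frame("top")[:,:,::-1][220:285,310:400]
    a=cv2.resize(a,None,fx=5,fy=5,interpolation=cv2.INTER_CUBIC); b=cv2.resize(b,None,fx=1.6,fy=1.6,interpolation=cv2.INTER_CUBIC)
    a=np.ascontiguousarray(a); im=np.zeros((450,800,3),np.uint8); im[:a.shape[0],:a.shape[1]]=a; im[:b.shape[0],650:650+b.shape[1]]=b
    cv2.imwrite(f"pics/{tag}.png",im)
E
python3 st.py p1
```

```text
t 8.85 tilt 10.53 lipz 0.118 lip in pan [0.0029 0.0005] F [-0.03  0.04 -4.45] q [-0.63  0.01  1.94  0.15  1.07  0.68] T [-0.037  0.28  -0.006]
```

View pics/p1.png

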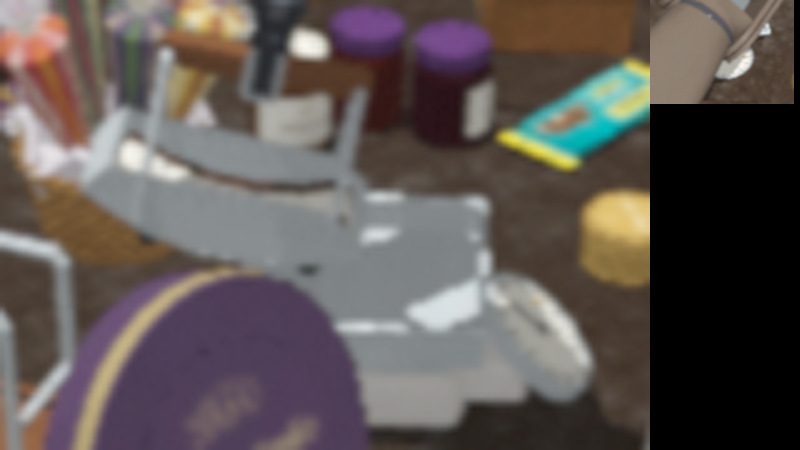

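Request:
servo_tool --deltas '[[[0, 0.5, 0, -0.07, 0, 0.07, -1], [0, 0.5, 0, -0.07, 0, 0.07, -1], [0, 0.5, 0, -0.07, 0, 0.07, -1], [0, 0.5, 0, -0.07, 0, 0.07, -1], [0, 0, 0, 0, 0, 0, -1]]]'

```text
clock: 9.45
ee_pos: [0.5299, -0.2197, 0.2109]
orientation: [-3.142, 1.352, 0.199]
wrist_force: [-1.5, -0.2, -4.3]
grip_width: 0.0147
```

Request:
servo_tool --deltas '[[[0, 0.5, 0, -0.07, 0, 0.07, -1], [0, 0.5, 0, -0.07, 0, 0.07, -1], [0, 0, 0, 0, 0, 0, -1], [0, 0, 0, 0, 0, 0, -1]]]'

```text
clock: 9.85
ee_pos: [0.5284, -0.2201, 0.2119]
orientation: [3.141, 1.335, 0.198]
wrist_force: [-0.1, -0.0, -5.2]
grip_width: 0.0146
```

```bash
python3 st.py p2
```

```text
t 9.85 tilt 13.5 lipz 0.1179 lip in pan [0.0031 0.0006] F [-0.15 -0.04 -5.23] q [-0.65 -0.02  1.97  0.2   1.05  0.63] T [-0.056  0.399  0.029]
```

View pics/p2.png

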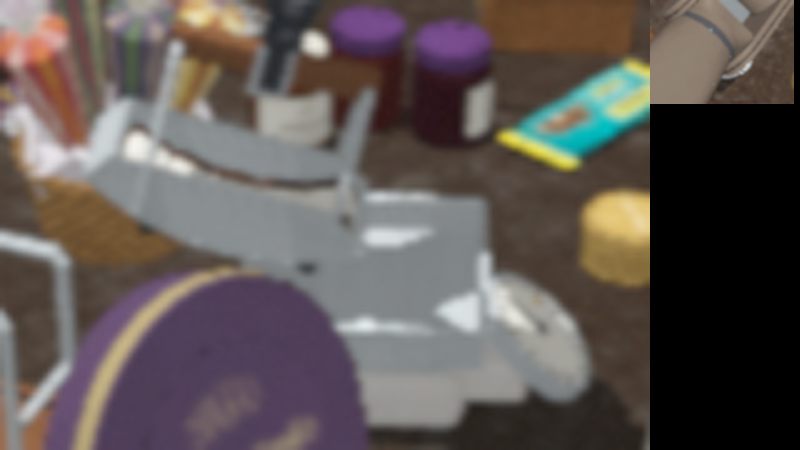

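Request:
servo_tool --deltas '[[[0, 0.5, 0, -0.07, 0, 0.07, -1], [0, 0.5, 0, -0.07, 0, 0.07, -1], [0, 0, 0, 0, 0, 0, -1], [0, 0, 0, 0, 0, 0, -1]]]'

```text
clock: 10.35
ee_pos: [0.5267, -0.2204, 0.213]
orientation: [3.142, 1.318, 0.199]
wrist_force: [1.0, -0.5, -4.6]
grip_width: 0.0146
```

```bash
python3 st.py p3
```

```text
t 10.35 tilt 14.5 lipz 0.1179 lip in pan [0.003  0.0006] F [ 1.02 -0.45 -4.57] q [-0.66 -0.03  1.98  0.22  1.04  0.62] T [-0.089  0.383  0.02 ]
```

View pics/p3.png

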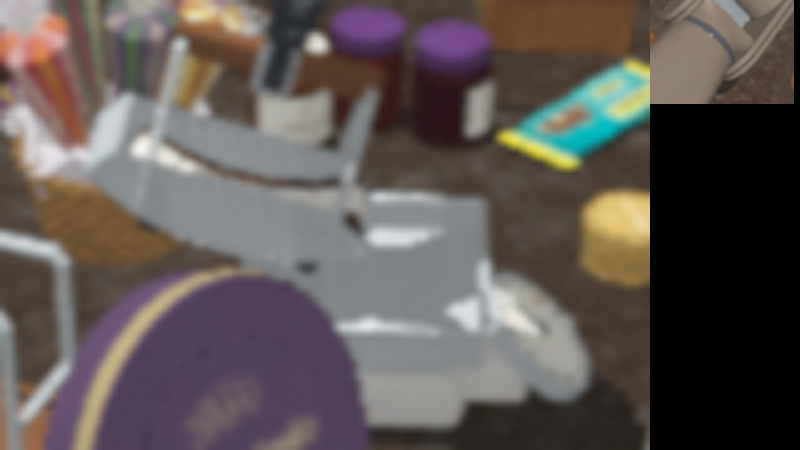

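Request:
servo_tool --deltas '[[[0, 0.5, 0, -0.07, 0, 0.07, -1], [0, 0.5, 0, -0.07, 0, 0.07, -1], [0, 0, 0, 0, 0, 0, -1], [0, 0, 0, 0, 0, 0, -1]]]'

```text
clock: 10.85
ee_pos: [0.5251, -0.2208, 0.214]
orientation: [3.141, 1.3, 0.198]
wrist_force: [-0.1, 0.2, -4.6]
grip_width: 0.0144
```

```bash
python3 st.py p4
```

```text
t 10.85 tilt 15.51 lipz 0.118 lip in pan [0.003  0.0005] F [-0.1   0.18 -4.57] q [-0.67 -0.04  1.99  0.24  1.03  0.6 ] T [-0.099  0.466 -0.012]
```

View pics/p4.png

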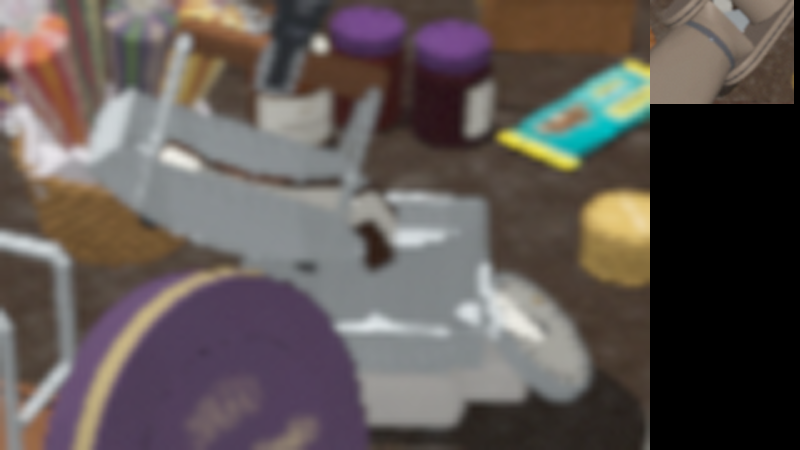

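Request:
servo_tool --deltas '[[[0, 0.5, 0, -0.07, 0, 0.07, -1], [0, 0, 0, 0, 0, 0, -1], [0, 0, 0, 0, 0, 0, -1], [0, 0, 0, 0, 0, 0, -1]]]'

```text
clock: 11.35
ee_pos: [0.5243, -0.2209, 0.2145]
orientation: [3.141, 1.291, 0.198]
wrist_force: [-0.4, -0.3, -3.9]
grip_width: 0.0145
```

```bash
python3 st.py p5
```

```text
t 11.35 tilt 16.0 lipz 0.118 lip in pan [0.003  0.0006] F [-0.4  -0.29 -3.94] q [-0.67 -0.05  1.99  0.25  1.03  0.59] T [-0.036  0.396 -0.044]
```

View pics/p5.png

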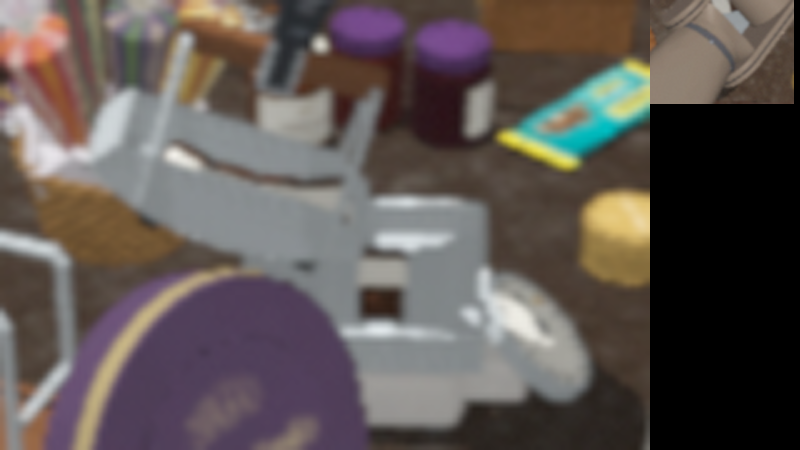

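Request:
servo_tool --deltas '[[[0, -1, 0, 0.14, 0, -0.14, -1], [0, -1, 0, 0.16, 0, -0.24, -1], [0, 0, 0, 0.06, 0, -0.24, -1], [0, 0, 0, 0.1, 0, -0.39, -1], [0, 0, 0, 0.12, 0, -0.48, -1]]]'

```text
clock: 11.95
ee_pos: [0.5403, -0.2176, 0.2124]
orientation: [-3.141, 1.326, 0.199]
wrist_force: [0.7, 0.4, -4.0]
grip_width: 0.0144
```

Request:
servo_tool --deltas '[[[0, 0, 0, 0.12, 0, -0.48, -1], [0, 0, 0, 0.12, 0, -0.48, -1], [0, 0, 0, 0.12, 0, -0.48, -1], [0, 0, 0, 0.09, 0, -0.34, -1], [0, 0, 0, 0.05, 0, -0.2, -1]]]'

```text
clock: 12.45
ee_pos: [0.5602, -0.2135, 0.2124]
orientation: [-3.141, 1.327, 0.199]
wrist_force: [-0.1, 0.2, -4.6]
grip_width: 0.0146
```

Request:
servo_tool --deltas '[[[0, 0, 0, 0.03, 0, -0.1, -1], [0, 0.5, 0, -0.07, 0, 0.07, -1], [0, 0.5, 0, -0.07, 0, 0.07, -1], [0, 0.5, 0, -0.07, 0, 0.07, -1], [0, 0.5, 0, -0.07, 0, 0.07, -1]]]'

```text
clock: 12.95
ee_pos: [0.5573, -0.2142, 0.2145]
orientation: [3.141, 1.291, 0.198]
wrist_force: [-0.6, 0.2, -4.5]
grip_width: 0.0144
```

```bash
python3 st.py p6
```

```text
t 12.95 tilt 16.04 lipz 0.1179 lip in pan [0.0368 0.0005] F [-0.58  0.19 -4.49] q [-0.62  0.01  1.93  0.24  1.01  0.64] T [-0.103  0.413  0.019]
```

View pics/p6.png

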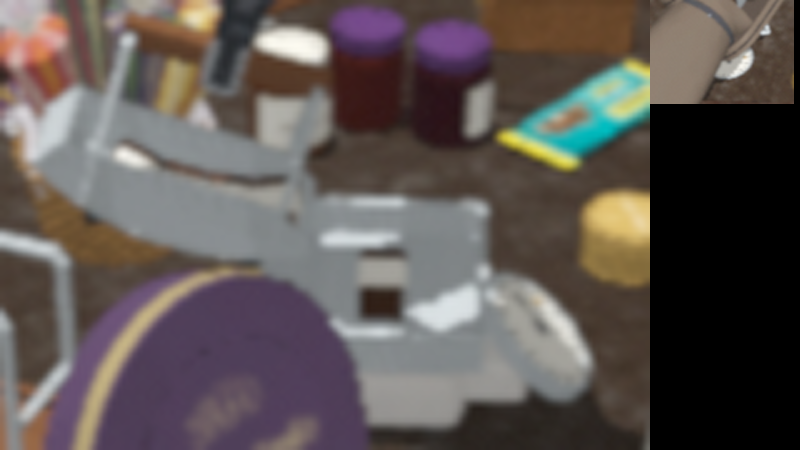

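Request:
servo_tool --deltas '[[[0, 0.5, 0, -0.07, 0, 0.07, -1], [0, 0.5, 0, -0.07, 0, 0.07, -1], [0, 0, 0, 0, 0, 0, -1], [0, 0, 0, 0, 0, 0, -1]]]'

```text
clock: 13.45
ee_pos: [0.5558, -0.2145, 0.2154]
orientation: [3.142, 1.274, 0.199]
wrist_force: [0.3, -0.7, -3.5]
grip_width: 0.0147
```

Request:
servo_tool --deltas '[[[0, 0.5, 0, -0.07, 0, 0.07, -1], [0, 0.5, 0, -0.07, 0, 0.07, -1], [0, 0, 0, 0, 0, 0, -1], [0, 0, 0, 0, 0, 0, -1]]]'

```text
clock: 13.85
ee_pos: [0.5541, -0.2149, 0.2163]
orientation: [3.141, 1.257, 0.199]
wrist_force: [0.2, -0.5, -4.1]
grip_width: 0.015
```

```bash
python3 st.py p7
```

```text
t 13.85 tilt 18.0 lipz 0.118 lip in pan [0.0368 0.0005] F [ 0.21 -0.54 -4.12] q [-0.64 -0.01  1.96  0.28  1.    0.6 ] T [-0.087  0.383  0.014]
```

View pics/p7.png

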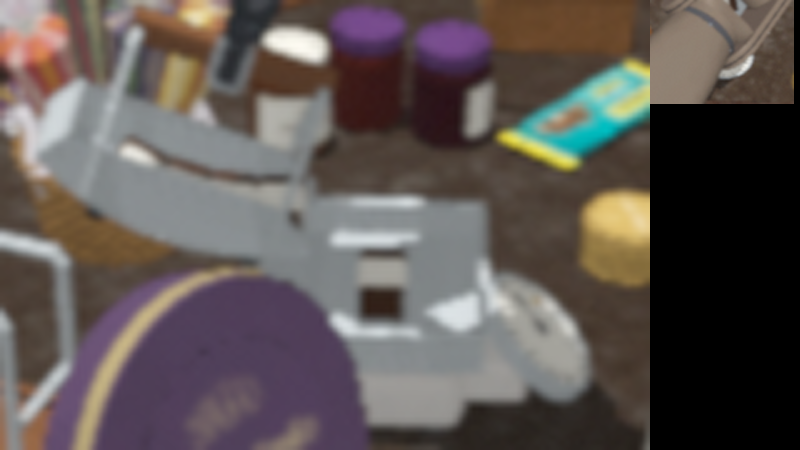

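Request:
servo_tool --deltas '[[[0, 0.5, 0, -0.07, 0, 0.07, -1], [0, 0.5, 0, -0.07, 0, 0.07, -1], [0, 0, 0, 0, 0, 0, -1], [0, 0, 0, 0, 0, 0, -1]]]'

```text
clock: 14.35
ee_pos: [0.5523, -0.2152, 0.2172]
orientation: [-3.142, 1.239, 0.199]
wrist_force: [-0.0, 1.0, -3.6]
grip_width: 0.0147
```

```bash
python3 st.py p8
```

```text
t 14.35 tilt 19.0 lipz 0.118 lip in pan [0.0368 0.0005] F [-0.    0.97 -3.6 ] q [-0.65 -0.02  1.97  0.3   0.99  0.59] T [-0.07   0.443 -0.037]
```

View pics/p8.png

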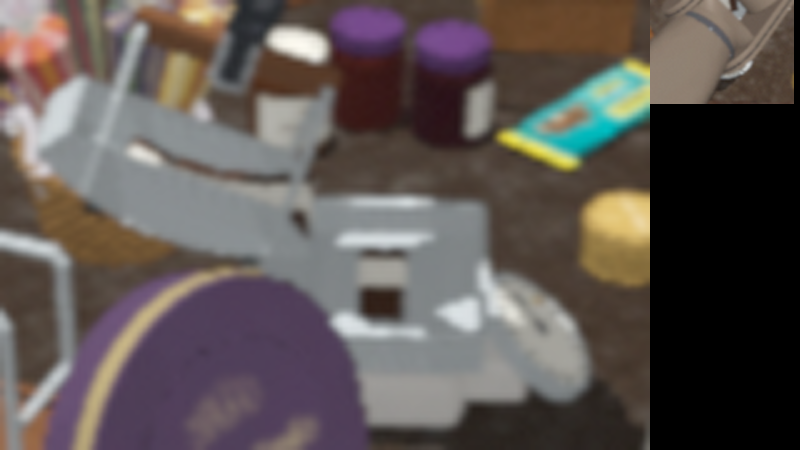

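Bar 2 is creeping towards the lip (dark end at about (300,222)). Continue.

Request:
servo_tool --deltas '[[[0, 0.5, 0, -0.07, 0, 0.07, -1], [0, 0.5, 0, -0.07, 0, 0.07, -1], [0, 0, 0, 0, 0, 0, -1], [0, 0, 0, 0, 0, 0, -1]]]'

```text
clock: 14.85
ee_pos: [0.5506, -0.2156, 0.2181]
orientation: [3.141, 1.222, 0.198]
wrist_force: [0.4, -0.7, -4.1]
grip_width: 0.0142
```

```bash
python3 st.py p9
```

```text
t 14.85 tilt 20.0 lipz 0.1181 lip in pan [0.0367 0.0005] F [ 0.39 -0.73 -4.07] q [-0.66 -0.03  1.98  0.32  0.98  0.57] T [-0.074  0.447  0.007]
```

View pics/p9.png

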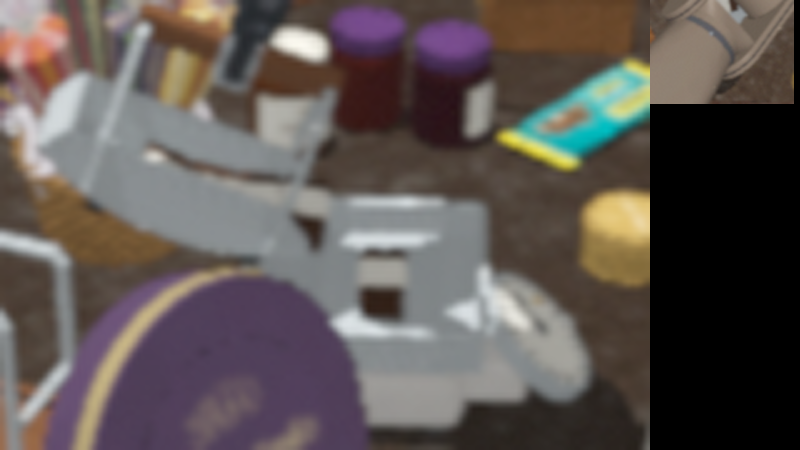

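Request:
servo_tool --deltas '[[[0, 0.5, 0, -0.07, 0, 0.07, -1], [0, 0.3, 0, -0.04, 0, 0.04, -1], [0, 0, 0, 0, 0, 0, -1], [0, 0, 0, 0, 0, 0, -1]]]'

```text
clock: 15.35
ee_pos: [0.5493, -0.2159, 0.2188]
orientation: [3.141, 1.208, 0.198]
wrist_force: [-0.2, 0.4, -3.6]
grip_width: 0.0146
```

```bash
python3 st.py p10
```

```text
t 15.35 tilt 20.81 lipz 0.1182 lip in pan [0.0368 0.0005] F [-0.24  0.42 -3.62] q [-0.66 -0.04  1.99  0.33  0.98  0.55] T [-0.112  0.422  0.028]
```

View pics/p10.png

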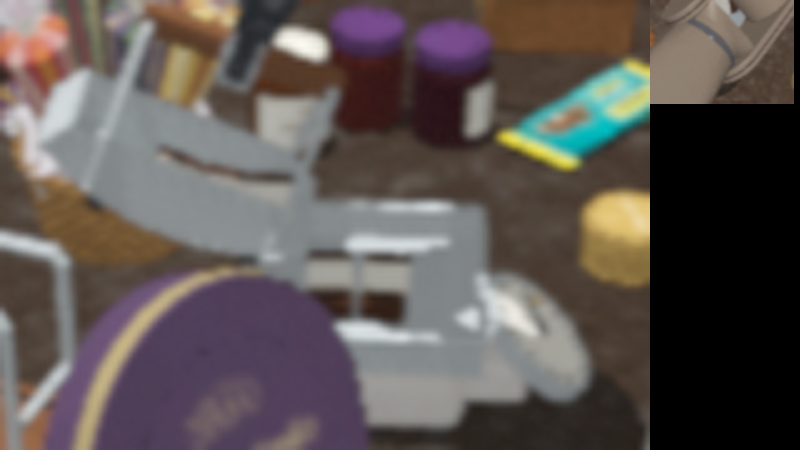

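Request:
servo_tool --deltas '[[[0, -1, 0, 0.14, 0, -0.14, -1], [0, -1, 0, 0.17, 0, -0.23, -1], [0, 0, 0, 0.08, 0, -0.24, -1], [0, 0, 0, 0.13, 0, -0.38, -1], [0, 0, 0, 0.15, 0, -0.43, -1]]]'

```text
clock: 15.95
ee_pos: [0.565, -0.2126, 0.217]
orientation: [-3.141, 1.243, 0.199]
wrist_force: [0.3, 0.1, -4.2]
grip_width: 0.0148
```

Request:
servo_tool --deltas '[[[0, 0, 0, 0.15, 0, -0.43, -1], [0, 0, 0, 0.13, 0, -0.38, -1], [0, 0, 0, 0.11, 0, -0.33, -1], [0, 0, 0, 0.08, 0, -0.24, -1], [0, 0, 0, 0.03, 0, -0.1, -1]]]'

```text
clock: 16.45
ee_pos: [0.5802, -0.2096, 0.217]
orientation: [-3.142, 1.243, 0.199]
wrist_force: [1.1, -0.5, -3.7]
grip_width: 0.0139
```

Request:
servo_tool --deltas '[[[0, 0.5, 0, -0.07, 0, 0.07, -1], [0, 0.5, 0, -0.07, 0, 0.07, -1], [0, 0.5, 0, -0.07, 0, 0.07, -1], [0, 0.5, 0, -0.07, 0, 0.07, -1], [0, 0, 0, 0, 0, 0, -1]]]'

```text
clock: 16.95
ee_pos: [0.576, -0.2105, 0.2187]
orientation: [-3.142, 1.208, 0.198]
wrist_force: [-0.3, 0.4, -2.6]
grip_width: 0.0147
```

```bash
python3 st.py p11
```

```text
t 16.95 tilt 20.81 lipz 0.1181 lip in pan [0.0641 0.0005] F [-0.32  0.44 -2.55] q [-0.62  0.01  1.94  0.32  0.96  0.59] T [-0.12   0.458 -0.032]
```

View pics/p11.png

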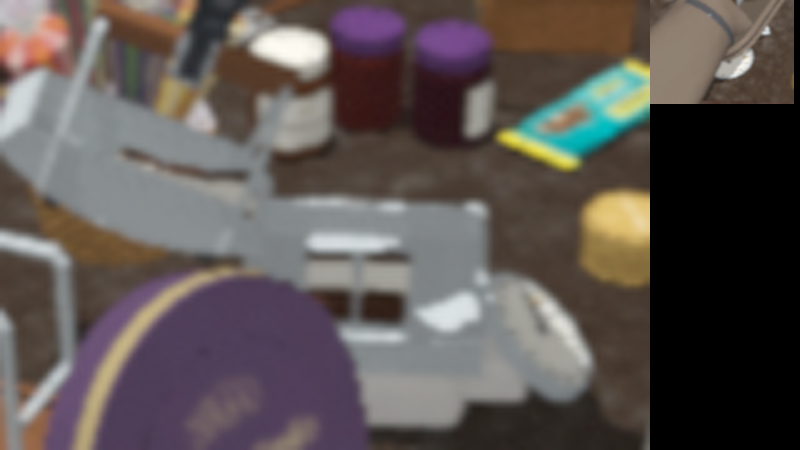

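Request:
servo_tool --deltas '[[[0, 0.5, 0, -0.07, 0, 0.07, -1], [0, 0.5, 0, -0.07, 0, 0.07, -1], [0, 0, 0, 0, 0, 0, -1], [0, 0, 0, 0, 0, 0, -1]]]'

```text
clock: 17.45
ee_pos: [0.5746, -0.2107, 0.2196]
orientation: [3.142, 1.19, 0.199]
wrist_force: [0.3, 0.3, -3.5]
grip_width: 0.0143
```

Request:
servo_tool --deltas '[[[0, 0.5, 0, -0.07, 0, 0.07, -1], [0, 0.5, 0, -0.07, 0, 0.07, -1], [0, 0, 0, 0, 0, 0, -1], [0, 0, 0, 0, 0, 0, -1]]]'

```text
clock: 17.85
ee_pos: [0.5728, -0.2111, 0.2204]
orientation: [3.141, 1.173, 0.198]
wrist_force: [0.3, 0.7, -2.2]
grip_width: 0.0146
```

```bash
python3 st.py p12
```

```text
t 17.85 tilt 22.8 lipz 0.1182 lip in pan [0.0643 0.0004] F [ 0.28  0.7  -2.25] q [-0.64 -0.01  1.96  0.36  0.95  0.55] T [-0.079  0.477  0.029]
```

View pics/p12.png

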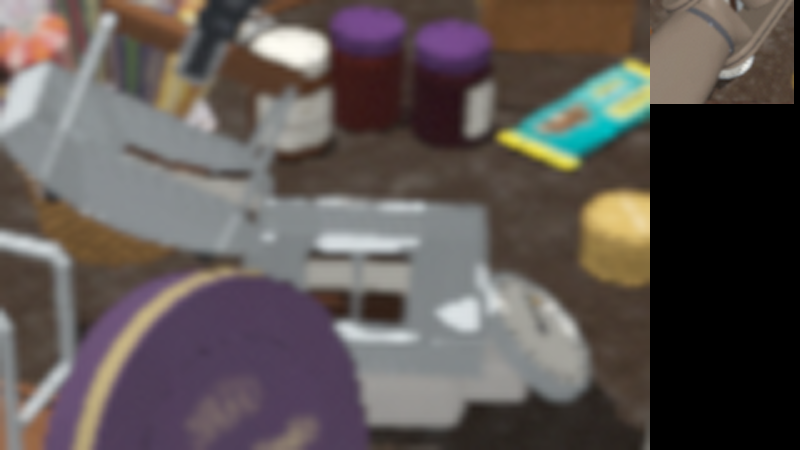

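Request:
servo_tool --deltas '[[[0, 0.5, 0, -0.07, 0, 0.07, -1], [0, 0.5, 0, -0.07, 0, 0.07, -1], [0, 0, 0, 0, 0, 0, -1], [0, 0, 0, 0, 0, 0, -1]]]'

```text
clock: 18.35
ee_pos: [0.571, -0.2115, 0.2211]
orientation: [-3.142, 1.155, 0.199]
wrist_force: [-0.6, 0.1, -3.7]
grip_width: 0.0145
```

```bash
python3 st.py p13
```

```text
t 18.35 tilt 23.8 lipz 0.1182 lip in pan [0.0643 0.0004] F [-0.61  0.13 -3.68] q [-0.65 -0.02  1.97  0.38  0.94  0.53] T [-0.099  0.509  0.021]
```

View pics/p13.png

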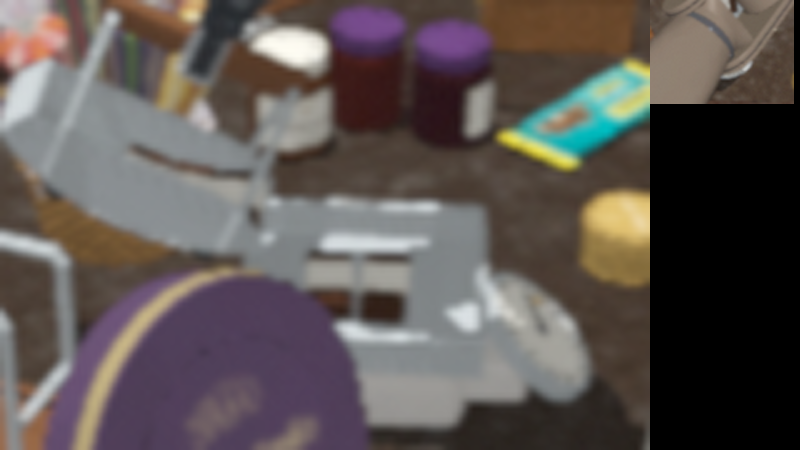

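Request:
servo_tool --deltas '[[[0, 0.5, 0, -0.07, 0, 0.07, -1], [0, 0.5, 0, -0.07, 0, 0.07, -1], [0, 0, 0, 0, 0, 0, -1], [0, 0, 0, 0, 0, 0, -1]]]'

```text
clock: 18.85
ee_pos: [0.5691, -0.2118, 0.2217]
orientation: [-3.141, 1.138, 0.199]
wrist_force: [0.5, -0.7, -3.4]
grip_width: 0.0146
```

```bash
python3 st.py p14
```

```text
t 18.85 tilt 24.8 lipz 0.1182 lip in pan [0.0642 0.0005] F [ 0.49 -0.68 -3.45] q [-0.66 -0.02  1.98  0.41  0.93  0.51] T [-0.149  0.467 -0.099]
```

View pics/p14.png

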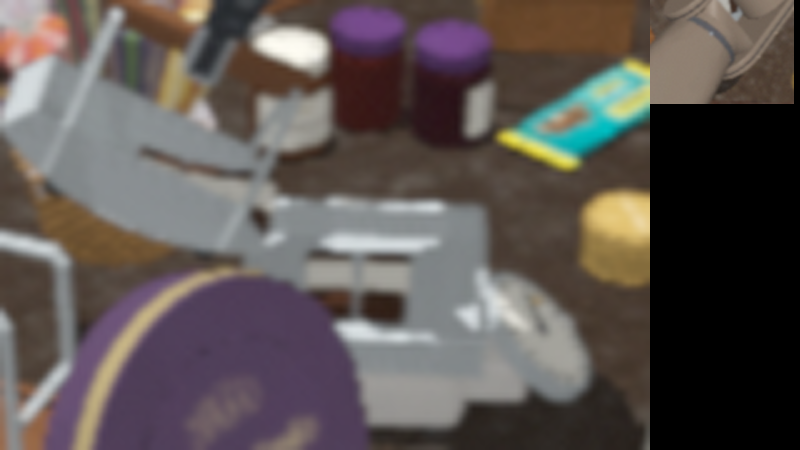

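Request:
servo_tool --deltas '[[[0, 0.5, 0, -0.07, 0, 0.07, -1], [0, 0.3, 0, -0.04, 0, 0.04, -1], [0, 0, 0, 0, 0, 0, -1], [0, 0, 0, 0, 0, 0, -1]]]'

```text
clock: 19.35
ee_pos: [0.5678, -0.2122, 0.2224]
orientation: [3.141, 1.124, 0.198]
wrist_force: [-0.2, -0.9, -3.1]
grip_width: 0.0144
```

```bash
python3 st.py p15
```

```text
t 19.35 tilt 25.61 lipz 0.1184 lip in pan [0.0643 0.0004] F [-0.17 -0.91 -3.15] q [-0.66 -0.03  1.99  0.42  0.93  0.49] T [-0.085  0.548 -0.061]
```

View pics/p15.png

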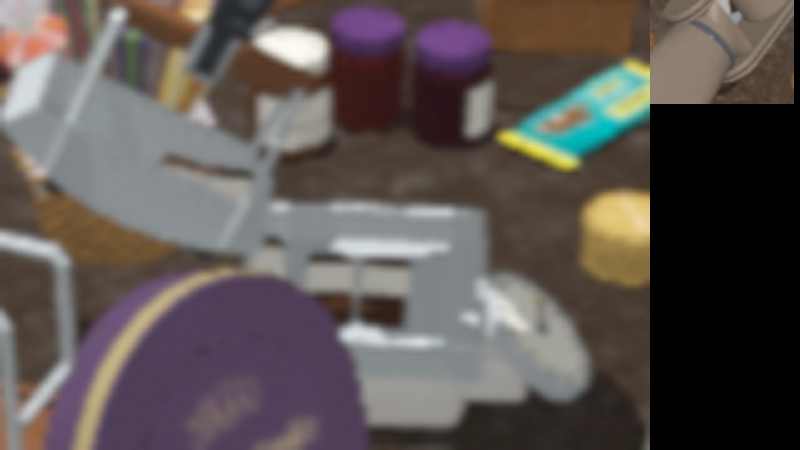

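Request:
servo_tool --deltas '[[[0, -1.5, 0, 0.02, 0, -0.28, -1], [0, -3, 0, 0.04, 0, -0.57, -1], [0, -3, 0, -0.15, 0, -0.61, -1], [0, -3, 0, -0.36, 0, -0.64, -1], [0, -3, 0, -0.56, 0, -0.65, -1]]]'

```text
clock: 19.95
ee_pos: [0.5905, -0.2074, 0.2414]
orientation: [-3.139, 1.362, 0.201]
wrist_force: [-0.4, -0.2, -2.9]
grip_width: 0.0145
```

Request:
servo_tool --deltas '[[[0, -3, 0, -0.77, 0, -0.64, -1], [0, -3, 0, -0.98, 0, -0.6, -1], [0, -3, 0, -1.08, 0, -0.54, -1], [0, -2, 0, -1.23, 0, -0.34, -1], [0, -1.1, 0, -1.35, 0, -0.16, -1]]]'

```text
clock: 20.45
ee_pos: [0.6082, -0.2037, 0.2983]
orientation: [-1.653, 1.57, 1.687]
wrist_force: [-0.9, -0.2, -3.0]
grip_width: 0.0143
```

Request:
servo_tool --deltas '[[[0, 0, 0, -1.2, 0, 0, -1], [0, 0, 0, -0.8, 0, 0, -1], [0, 0, 0, -0.4, 0, 0, -1]]]'

```text
clock: 20.75
ee_pos: [0.6074, -0.2043, 0.3234]
orientation: [2.712, 1.569, -0.231]
wrist_force: [0.1, 0.9, -2.6]
grip_width: 0.0148
```

```bash
python3 - <<'E'
from h import *
from st import stat
stat(); p,R,s=cur(); print(p,np.round(R,3))
snap("side","g4",(80,260,240,440),3.9)
snap("top","g4t",(150,290,310,480),4.5)
E
```

```text
t 20.75 tilt 0.1 lipz 0.2453 lip in pan [0.0634 0.0002] F [ 0.13  0.87 -2.61] q [-0.48  0.16  1.56  0.    1.42  0.89] T [-0.01  -0.035  0.005]
[ 0.60743089 -0.20431022  0.32340052] [[ 0.002  0.197 -0.98 ]
 [-0.    -0.98  -0.197]
 [-1.     0.001 -0.002]]
```

View pics/g4.png

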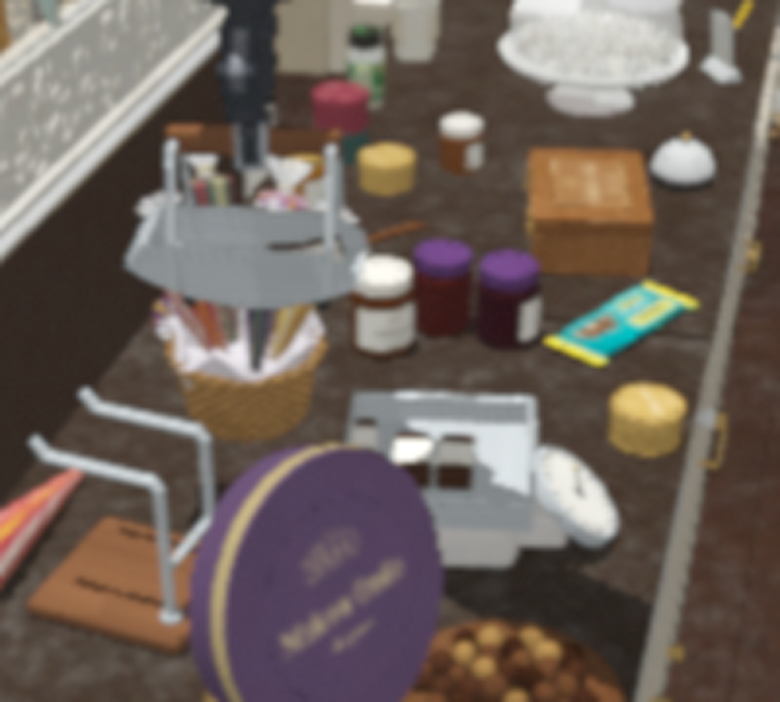

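View pics/g4t.png

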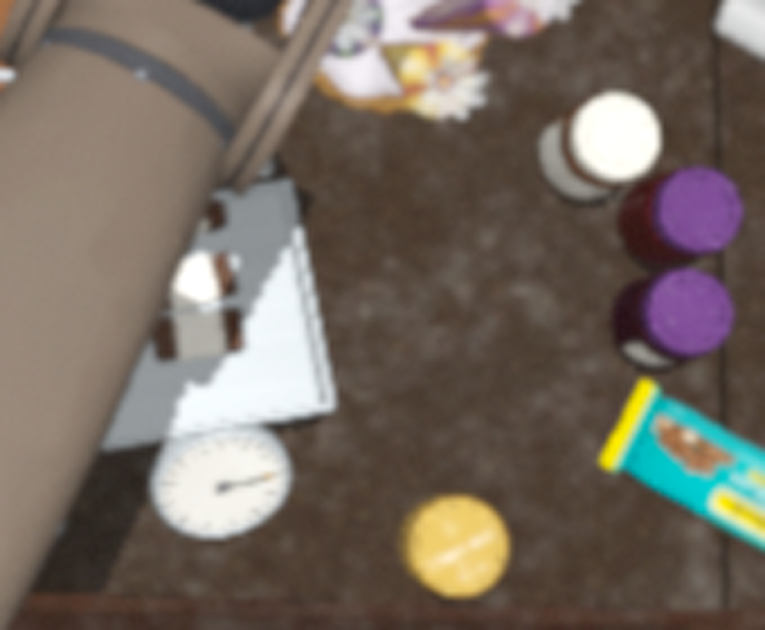

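Request:
servo_tool --deltas '[[[0, 0, 0, -0.5, 0, 0, -1], [0, 0, 0, -1.0, 0, 0, -1], [0, 0, 0, -1.3, -0.2, 0, -1], [0.3, 0, 0, -1.3, -0.5, 0, -1], [0.6, 0, 0, -1.1, -0.9, 0, -1]]]'

```text
clock: 21.35
ee_pos: [0.6043, -0.1884, 0.3764]
orientation: [2.506, 1.569, -0.454]
wrist_force: [-0.2, -0.7, -2.4]
grip_width: 0.0145
```

Request:
servo_tool --deltas '[[[0.6, 0, 0, -0.7, -1.3, 0, -1], [0.6, 0, 0, -0.3, -1.7, -0.1, -1], [0.6, 0, 0, 0, -2.1, -0.2, -1], [0.6, 0, 0, 0, -2.5, -0.3, -1], [0.6, 0, 0, 0, -2.8, -0.3, -1]]]'

```text
clock: 21.85
ee_pos: [0.5962, -0.0827, 0.3846]
orientation: [-2.494, 1.571, 0.777]
wrist_force: [0.4, 0.6, -2.4]
grip_width: 0.0144
```

Request:
servo_tool --deltas '[[[0.6, 0, 0, 0, -2.8, -0.3, -1], [0.6, 0, 0, 0, -2.8, -0.3, -1], [0.6, 0, 0, 0, -2.8, -0.3, -1], [0.6, 0, 0, 0, -2.8, -0.3, -1], [0.6, 0, 0, 0, -2.8, -0.3, -1]]]'

```text
clock: 22.35
ee_pos: [0.5954, 0.0586, 0.3847]
orientation: [-2.125, 1.57, 1.095]
wrist_force: [0.0, 0.7, -3.8]
grip_width: 0.0145
```

Request:
servo_tool --deltas '[[[0.6, 0, 0, 0, -2.8, -0.3, -1], [0.6, 0, 0, 0, -2.8, -0.3, -1], [0.6, 0, 0, 0, -2.8, -0.2, -1], [0.6, 0, 0, 0, -2.6, -0.2, -1], [0.6, 0, 0, 0, -2.3, -0.2, -1]]]'

```text
clock: 22.85
ee_pos: [0.5994, 0.1923, 0.3847]
orientation: [-1.443, 1.57, 1.725]
wrist_force: [0.3, 0.5, -2.8]
grip_width: 0.0144
```

Request:
servo_tool --deltas '[[[0.6, 0, 0, 0, -1.9, -0.1, -1], [0.6, 0, 0, 0, -1.5, 0, -1], [0.6, 0, 0, 0, -1.1, 0, -1], [0.3, 0, 0, 0, -0.7, 0, -1], [0.1, 0, 0, 0, -0.3, 0, -1]]]'

```text
clock: 23.35
ee_pos: [0.6004, 0.2456, 0.3843]
orientation: [0.467, 1.571, -2.687]
wrist_force: [0.4, -0.9, -4.0]
grip_width: 0.0146
```

```bash
python3 - <<'E'
from h import *
from st import stat
stat(); p,R,s=cur(); print(p,np.round(R,3))
print(delta(p,R,(.628,.25,.19),toolR(90,-1)))
snap("side","g5",(60,400,160,440),2.5)
snap("top","g5t",(90,290,150,410),3)
E
```

```text
t 23.35 tilt -0.0 lipz 0.3063 lip in pan [0.1478 0.4589] F [ 0.44 -0.9  -3.99] q [ 0.23  0.16  1.45 -0.    1.53  1.81] T [-0.049 -0.001 -0.013]
[0.60039211 0.24560549 0.38434125] [[-0.    -0.012 -1.   ]
 [-0.    -1.     0.012]
 [-1.     0.     0.   ]]
(array([-0.69,  0.  , -0.  ]), array([19.43, -0.47, -2.76]))
```

View pics/g5.png

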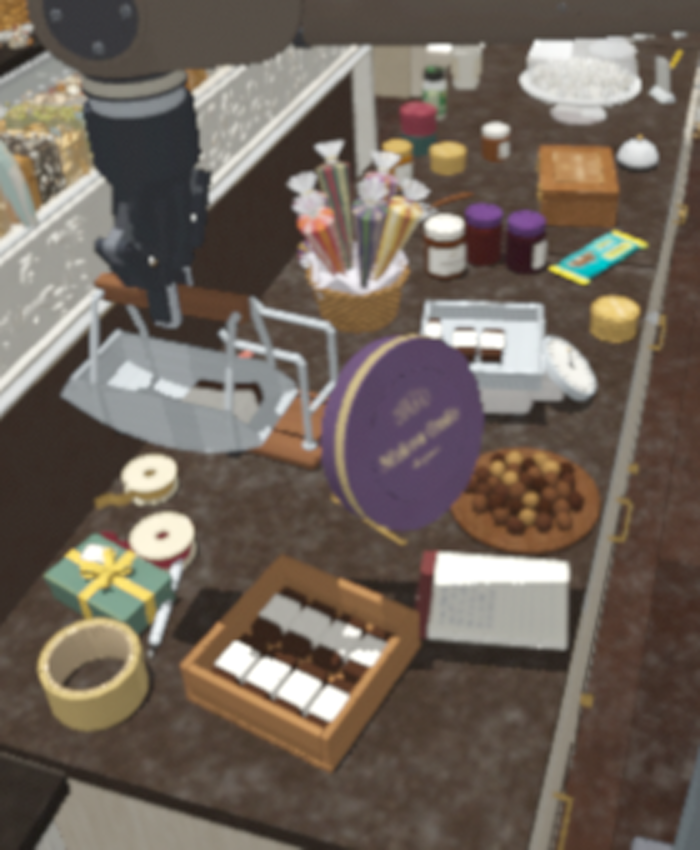

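View pics/g5t.png

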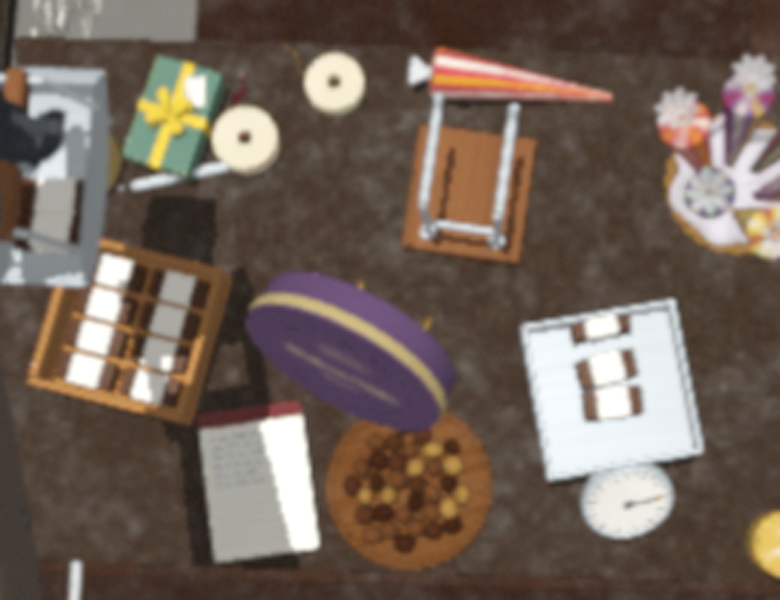

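```bash
python3 - <<'E'
import cv2
a=cv2.imread("pics/g5t.png")[280:550,500:720]; b=cv2.imread("pics/g5.png")[280:430,400:610]
cv2.imwrite("pics/z1.png",cv2.hconcat([cv2.resize(a,(400,490)),cv2.resize(b,(400,490))]))
E
```

```text
(no output)
```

View pics/z1.png

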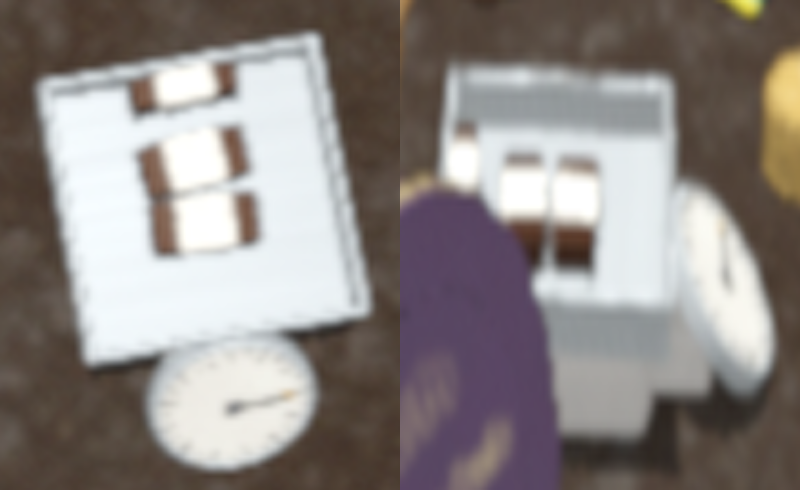

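Request:
servo_tool --deltas '[[[0, 0, 0, 0.4, 0, -0.1, -1], [0, 0, 0, 0.8, 0, -0.3, -1], [0, 0, 0, 1.2, 0, -0.4, -1], [0, 0, 0, 1.6, 0, -0.4, -1], [0, 0, 0, 2.0, 0, -0.3, -1]]]'

```text
clock: 23.95
ee_pos: [0.6162, 0.2444, 0.3227]
orientation: [2.832, 1.571, -0.322]
wrist_force: [-0.3, -0.5, -3.4]
grip_width: 0.0149
```

Request:
servo_tool --deltas '[[[0, 0, 0, 2.0, 0, -0.2, -1], [0, 0, 0, 2.0, 0, -0.1, -1], [0, 0, 0, 2.0, 0, 0, -1], [0, 0, 0, 2.0, 0, 0, -1], [0, 0, 0, 1.8, 0, 0, -1]]]'

```text
clock: 24.45
ee_pos: [0.6181, 0.2442, 0.2229]
orientation: [0.253, 1.568, -2.901]
wrist_force: [-0.5, -0.6, -3.5]
grip_width: 0.0145
```

Request:
servo_tool --deltas '[[[0, 0.5, 0, 1.5, 0, 0.07, -1], [0, 1, 0, 1.0, 0, 0.14, -1], [0, 1.5, 0, 0.6, 0, 0.2, -1], [0, 2, 0, 0.1, 0, 0.28, -1], [0, 2, 0, -0.1, 0, 0.3, -1]]]'

```text
clock: 24.95
ee_pos: [0.6081, 0.2442, 0.1917]
orientation: [3.133, 1.451, -0.021]
wrist_force: [-0.5, -0.9, -2.5]
grip_width: 0.0146
```

```bash
cat > st2.py <<'E'
from h import *
import sys
p,R,s=cur(); lip=p+R@np.array([.078,0,.078]); org=p+R@np.array([.105,0,0])
a=np.radians(-12); d=lip[:2]-np.array([.5204,.2501])
print("t",s["clock"],"tilt",round(np.degrees(np.arcsin(-R[2,2])),2),"lip",np.round(lip,4),"orgz",round(org[2],3),"lip in tray", np.round([d@[np.cos(a),np.sin(a)], d@[-np.sin(a),np.cos(a)]],4),"F",np.round(s["wrist_force"],2),"q",np.round(s["joint_positions"],2))
snap("side",sys.argv[1],(200,380,170,340),4)
E
python3 st2.py t1
```

```text
t 24.95 tilt 6.84 lip [0.5399 0.245  0.105 ] orgz 0.087 lip in tray [ 0.0202 -0.001 ] F [-0.46 -0.85 -2.47] q [ 0.24  0.22  1.73 -0.03  1.07  1.84]
```

View pics/t1.png

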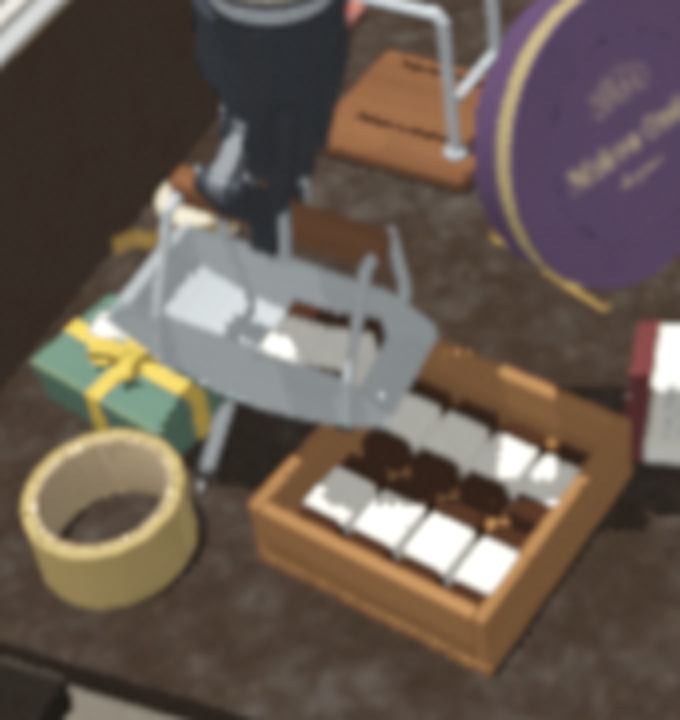

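Request:
servo_tool --deltas '[[[0, 2, 0, 0.02, 0, 0.32, -1], [0, 2, 0, 0.02, 0, 0.33, -1], [0, 2, 0, 0.02, 0, 0.34, -1], [0, 2, 0, 0.02, 0, 0.35, -1], [0, 2, 0, 0.01, 0, 0.36, -1]]]'

```text
clock: 25.5
ee_pos: [0.5919, 0.2446, 0.189]
orientation: [3.14, 1.276, -0.015]
wrist_force: [-0.1, 0.2, -3.2]
grip_width: 0.0146
```

Request:
servo_tool --deltas '[[[0, 2, 0, 0.01, 0, 0.37, -1], [0, 2, 0, 0, 0, 0.38, -1], [0, 2, 0, -0.1, 0, 0.34, -1], [0, 1, 0, -0.14, 0, 0.14, -1], [0, 1, 0, -0.14, 0, 0.14, -1]]]'

```text
clock: 26.0
ee_pos: [0.5778, 0.2449, 0.1884]
orientation: [3.141, 1.136, -0.014]
wrist_force: [0.8, 0.4, -3.7]
grip_width: 0.0144
```

Request:
servo_tool --deltas '[[[0, 1, 0, -0.14, 0, 0.14, -1], [0, 1, 0, -0.14, 0, 0.14, -1], [0, 1, 0, -0.14, 0, 0.14, -1], [0, 0.5, 0, -0.07, 0, 0.07, -1]]]'

```text
clock: 26.4
ee_pos: [0.5713, 0.2453, 0.1915]
orientation: [3.141, 1.073, -0.012]
wrist_force: [-0.8, 0.3, -2.5]
grip_width: 0.0146
```

```bash
python3 st2.py t2
```

```text
t 26.4 tilt 28.53 lip [0.5401 0.2457 0.0857] orgz 0.099 lip in tray [ 0.0202 -0.0003] F [-0.81  0.29 -2.5 ] q [ 0.3   0.    2.03 -0.25  0.65  2.05]
```

View pics/t2.png

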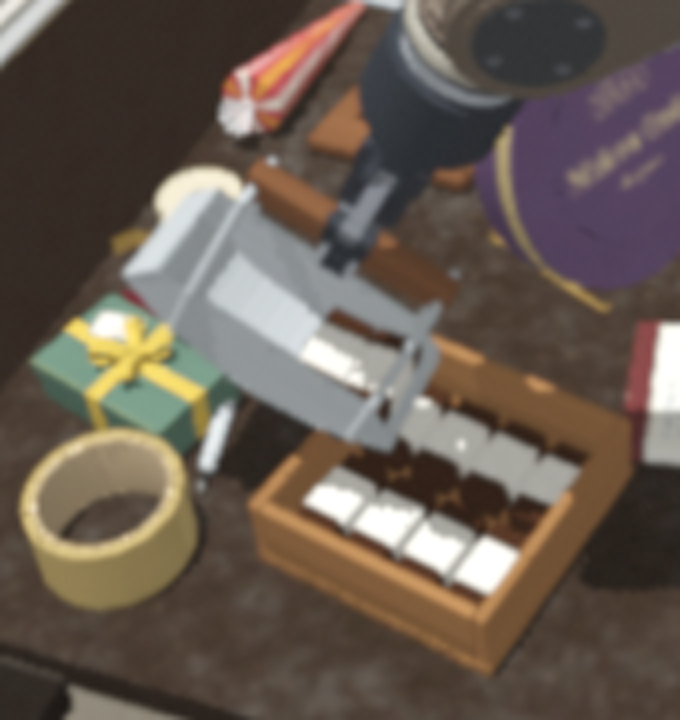

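Request:
servo_tool --deltas '[[[0, 0.8, 0, -0.11, 0, 0.11, -1], [0, 0.8, 0, -0.11, 0, 0.11, -1], [0, 0.8, 0, -0.11, 0, 0.11, -1], [0, 0.8, 0, -0.11, 0, 0.11, -1], [0, 0.8, 0, -0.11, 0, 0.11, -1]]]'

```text
clock: 26.95
ee_pos: [0.564, 0.2453, 0.1936]
orientation: [-3.142, 1.002, -0.012]
wrist_force: [-0.3, 0.5, -2.1]
grip_width: 0.0146
```

Request:
servo_tool --deltas '[[[0, 0.8, 0, -0.11, 0, 0.11, -1], [0, 0.8, 0, -0.11, 0, 0.11, -1], [0, 0.4, 0, -0.05, 0, 0.05, -1], [0, 0, 0, 0, 0, 0, -1]]]'

```text
clock: 27.35
ee_pos: [0.5602, 0.2455, 0.1944]
orientation: [3.142, 0.968, -0.012]
wrist_force: [-0.3, 0.3, -2.8]
grip_width: 0.0146
```

```bash
python3 st2.py t3
```

```text
t 27.35 tilt 34.52 lip [0.5402 0.2457 0.0859] orgz 0.108 lip in tray [ 0.0202 -0.0002] F [-0.26  0.34 -2.82] q [ 0.32 -0.05  2.1  -0.37  0.54  2.17]
```

View pics/t3.png

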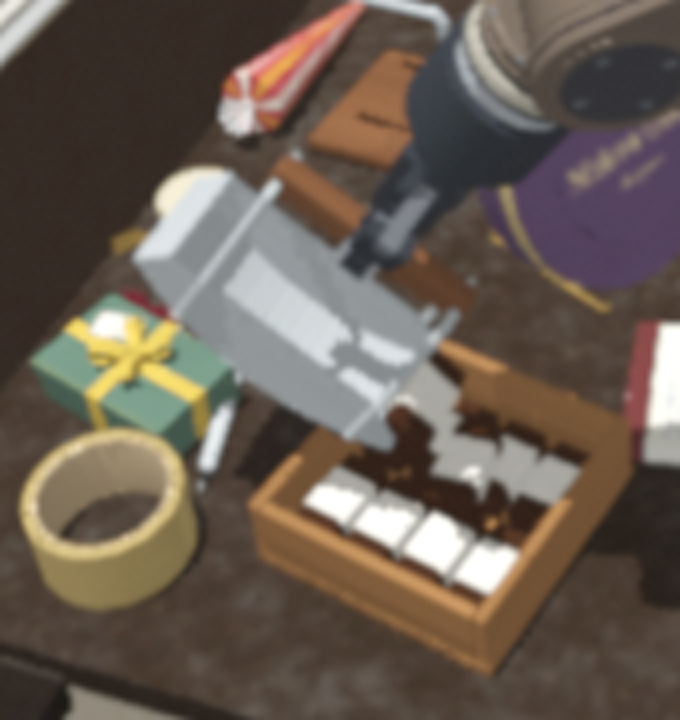

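Request:
servo_tool --deltas '[[[0, 0.8, 0, -0.11, 0, 0.11, -1], [0, 0.8, 0, -0.11, 0, 0.11, -1], [0, 0.8, 0, -0.11, 0, 0.11, -1], [0, 0.4, 0, -0.05, 0, 0.05, -1], [0, 0, 0, 0, 0, 0, -1]]]'

```text
clock: 27.9
ee_pos: [0.5547, 0.2455, 0.195]
orientation: [3.141, 0.92, -0.012]
wrist_force: [0.3, 0.5, -3.5]
grip_width: 0.0144
```

```bash
python3 st2.py t4
```

```text
t 27.9 tilt 37.29 lip [0.5399 0.2456 0.0856] orgz 0.111 lip in tray [ 0.02   -0.0003] F [ 0.33  0.54 -3.53] q [ 0.33 -0.07  2.14 -0.45  0.5   2.25]
```

View pics/t4.png

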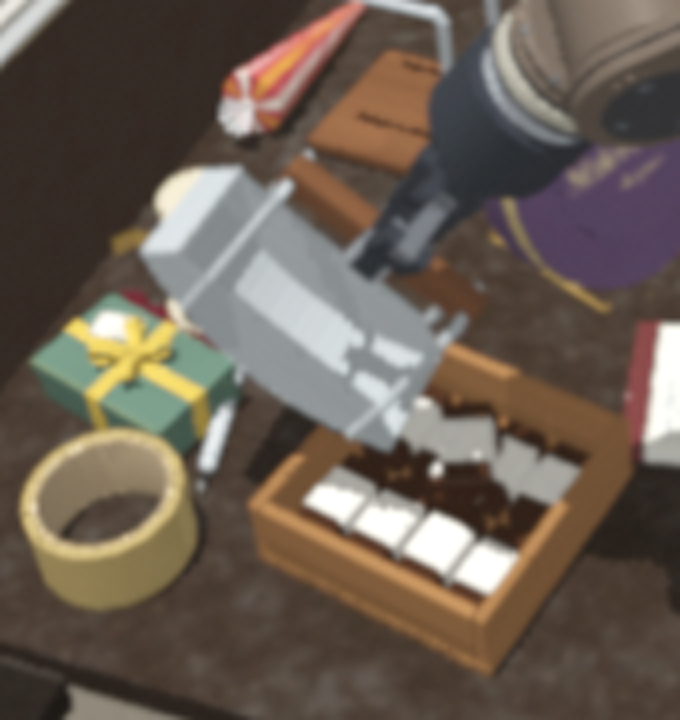

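Request:
servo_tool --deltas '[[[0, -3, 0, -0.4, 0, -0.9, -1], [0, -5, 0, -0.62, 0, -1.43, -1], [0, -5, 0, -0.68, 0, -1.31, -1], [0, -5, 0, -0.73, 0, -1.19, -1], [0, -5, 0, -0.77, 0, -1.07, -1]]]'

```text
clock: 28.45
ee_pos: [0.5925, 0.2451, 0.2532]
orientation: [-3.139, 1.323, -0.01]
wrist_force: [-0.2, 0.4, -2.0]
grip_width: 0.0143
```

Request:
servo_tool --deltas '[[[0, -5, 0, -0.8, 0, -0.94, -1], [0, -5, 0, -0.82, 0, -0.81, -1], [0, -4.3, 0, -1.0, 0, -0.6, -1], [0, 0, 0, -1, 0, 0, -1], [0, 0, 0, 0, 0, 0, -1]]]'

```text
clock: 28.95
ee_pos: [0.6119, 0.2449, 0.2935]
orientation: [-3.006, 1.566, 0.123]
wrist_force: [0.1, 0.1, -2.5]
grip_width: 0.0142
```

```bash
python3 st2.py t5;  python3 - <<'E'
from h import *
snap("top","t5t",(90,290,120,300),4)
E
```

```text
t 28.95 tilt 0.29 lip [0.5343 0.2459 0.2151] orgz 0.188 lip in tray [ 0.0145 -0.0012] F [ 0.1   0.11 -2.49] q [ 0.23  0.21  1.56 -0.    1.37  1.81]
```

View pics/t5.png

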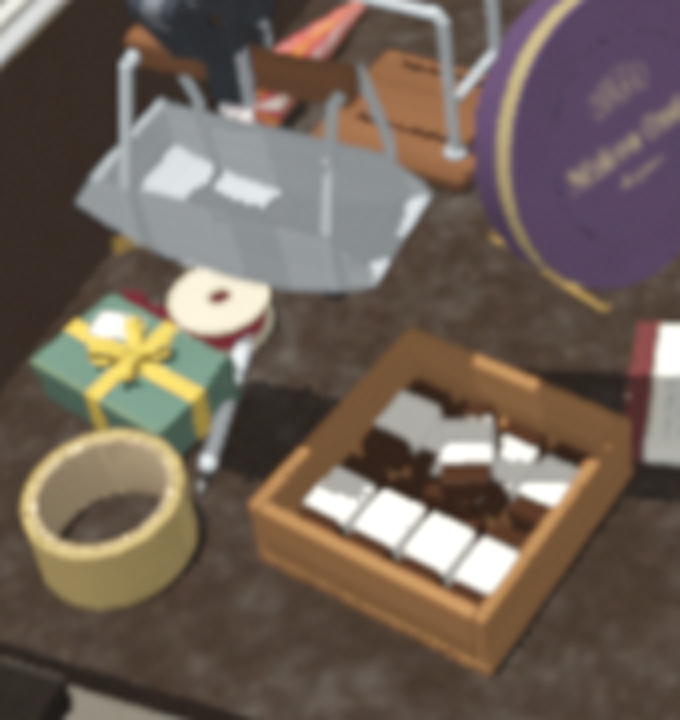

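View pics/t5t.png

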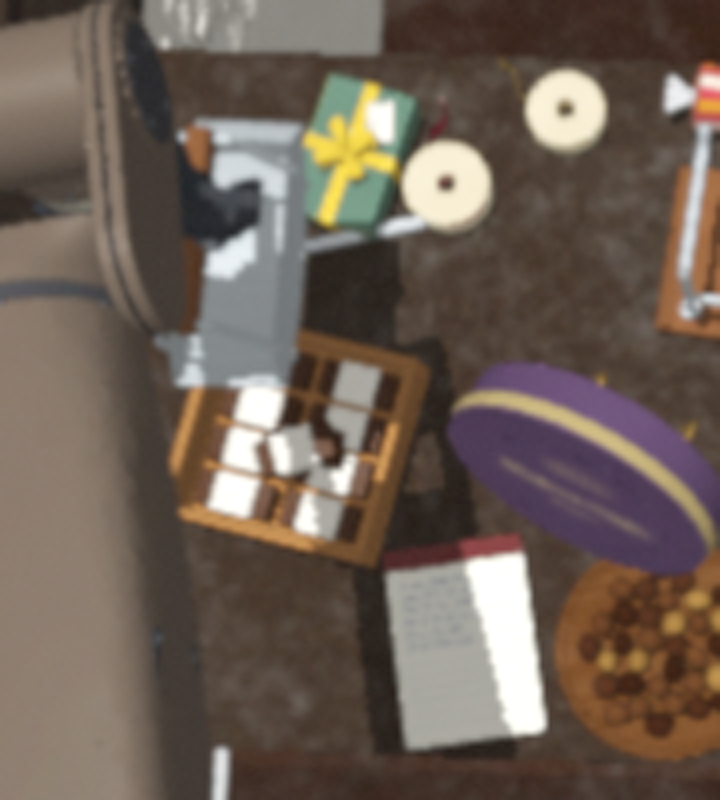

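```bash
python3 - <<'E'
from h import *
from cell import viewer
c=viewer.calibration("top"); s=viewer.calibration("side")
f=cv2.imread("pics/top0.png"); 
cv2.imwrite("pics/z2.png",cv2.hconcat([cv2.resize(f[95:135,280:360],None,fx=5,fy=5,interpolation=cv2.INTER_CUBIC), cv2.resize(cv2.imread("pics/side0.png")[190:240,215:295],(400,200),interpolation=cv2.INTER_CUBIC)]))
E
```

```text
(no output)
```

View pics/z2.png

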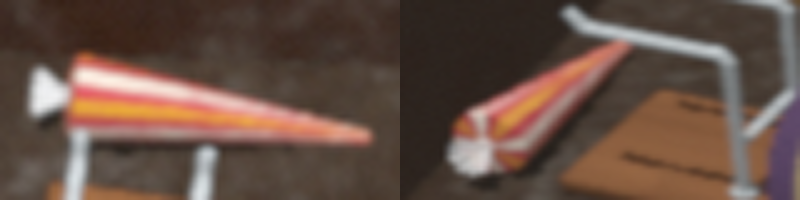

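```bash
python3 - <<'E'
from h import *
from cell import viewer
c=viewer.calibration("top"); s=viewer.calibration("side")
for z in (-.9,-.6,-.3,-.1,0,.1,.2,.3,.4,.5):
    P=unproj(c,(325,60),z); print(z,np.round(P,3),np.round(proj(s,P)[0],1))
for r in (103,114):
    print(r,unproj(c,(300,r),0.0)[:2])
print(unproj(c,(294,114),.026),unproj(c,(353,122),.005))
f=cv2.imread("pics/side0.png")
cv2.imwrite("pics/z3.png",cv2.resize(f[60:360,0:340],None,fx=2.3,fy=2,interpolation=cv2.INTER_CUBIC))
E
```

```text
-0.9 [ 1.442 -0.162 -0.9  ] [157.3 333.9]
-0.6 [ 1.294 -0.154 -0.6  ] [166.6 301.5]
-0.3 [ 1.147 -0.146 -0.3  ] [178.6 260. ]
-0.1 [ 1.049 -0.141 -0.1  ] [188.9 225.4]
0 [ 1.    -0.138  0.   ] [194.9 205.4]
0.1 [ 0.951 -0.135  0.1  ] [201.5 183.2]
0.2 [ 0.901 -0.132  0.2  ] [209.1 158.5]
0.3 [ 0.852 -0.13   0.3  ] [217.5 130.8]
0.4 [ 0.803 -0.127  0.4  ] [227.2  99.8]
0.5 [ 0.754 -0.124  0.5  ] [238.1  64.8]
103 [ 0.84844189 -0.06056159]
114 [ 0.81138417 -0.0618338 ]
[ 0.80176325 -0.04370999  0.026     ] [ 0.78898081 -0.23300502  0.005     ]
```

View pics/z3.png

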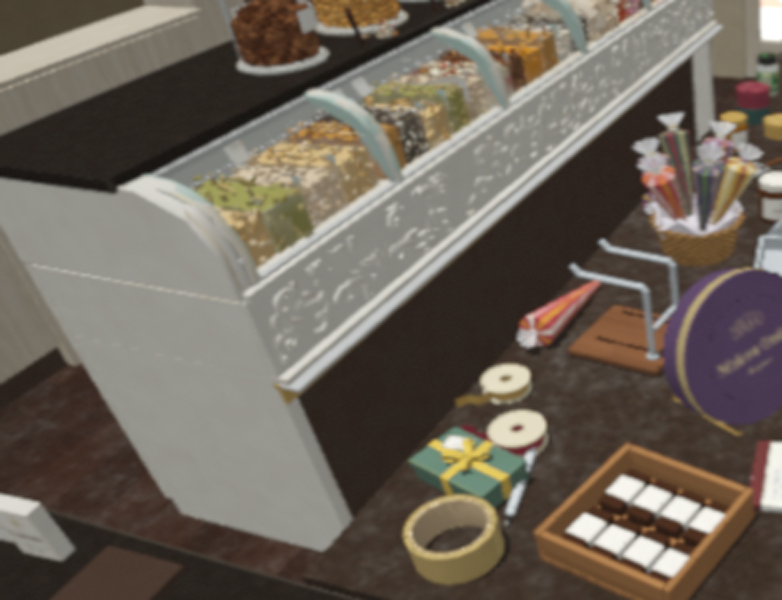

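```bash
cat > plan.py <<'E'
from h import *
def rows(p,R,p2,R2,n):
    w=np.array([min(i,n+1-i,4) for i in range(1,n+1)],float); w/=w.sum(); 
    rv=Rot.from_matrix(R2@R.T).as_rotvec(); cp,cR=p,R; f=0; out=[]
    for k in range(n):
        f+=w[k]; nR=Rot.from_rotvec(rv*f).as_matrix()@R; np_=p+f*(np.array(p2)-p)
        a,b=delta(cp,cR,np_,nR); out.append([*np.round(a,1).tolist(),*np.round(b,1).tolist(),-1]); 
        # integrate rounded
        d=np.array(out[-1][:6]); cp=cp+cR@(d[3:]/100); cR=cR@Rot.from_rotvec(d[:3],degrees=True).as_matrix()
    for o in out: print(o)
    return cp,cR
if __name__=="__main__":
    p,R,s=cur()
    p1,R1=rows(p,R,(.74,.22,.295),toolR(90+25,-1),6); print()
    p2,R2=rows(p1,R1,(.7825,-.097,.28),toolR(174,-1),14)
    print(p2,R2.round(3))
E
python3 plan.py
```

```text
[-2.1, -0.0, -0.0, -0.0, 0.2, -1.1, -1]
[-4.3, -0.0, -0.0, -0.1, 0.5, -2.1, -1]
[-6.4, -0.0, -0.0, -0.1, 0.9, -3.2, -1]
[-6.5, -0.1, -0.0, -0.0, 1.3, -3.0, -1]
[-4.2, 0.0, -0.0, -0.1, 1.1, -2.0, -1]
[-2.2, 0.0, -0.0, -0.0, 0.6, -0.9, -1]

[-1.3, 0.0, -0.0, 0.0, 0.7, 0.2, -1]
[-2.7, 0.0, 0.0, 0.1, 1.4, 0.5, -1]
[-4.0, 0.0, 0.0, 0.1, 2.0, 0.8, -1]
[-5.4, 0.0, 0.0, 0.1, 2.6, 1.2, -1]
[-5.4, 0.0, 0.0, 0.2, 2.5, 1.5, -1]
[-5.3, 0.0, 0.0, 0.1, 2.4, 1.7, -1]
[-5.4, 0.0, 0.0, 0.2, 2.1, 2.0, -1]
[-5.4, 0.0, 0.0, 0.1, 2.0, 2.1, -1]
[-5.3, 0.0, 0.0, 0.1, 1.8, 2.3, -1]
[-5.4, 0.0, 0.0, 0.2, 1.6, 2.4, -1]
[-5.3, 0.0, 0.0, 0.1, 1.3, 2.6, -1]
[-4.1, 0.0, 0.0, 0.1, 0.8, 2.1, -1]
[-2.6, 0.0, 0.0, 0.1, 0.4, 1.4, -1]
[-1.4, 0.0, 0.0, -0.0, 0.2, 0.6, -1]
[ 0.78238869 -0.09645202  0.27992912] [[-0.     0.995 -0.104]
 [-0.    -0.104 -0.995]
 [-1.    -0.     0.001]]
```

Request:
servo_tool --deltas '[[[-2.1, 0, 0, 0, 0.2, -1.1, -1], [-4.3, 0, 0, -0.1, 0.5, -2.1, -1], [-6.4, 0, 0, -0.1, 0.9, -3.2, -1], [-6.5, 0, 0, 0, 1.3, -3.0, -1], [-4.2, 0, 0, -0.1, 1.1, -2.0, -1]]]'

```text
clock: 29.55
ee_pos: [0.7305, 0.2215, 0.2934]
orientation: [0.645, 1.57, -2.095]
wrist_force: [0.1, -0.9, -3.1]
grip_width: 0.0145
```

Request:
servo_tool --deltas '[[[-2.2, 0, 0, 0, 0.6, -0.9, -1], [-1.3, 0, 0, 0, 0.7, 0.2, -1], [-2.7, 0, 0, 0.1, 1.4, 0.5, -1], [-4.0, 0, 0, 0.1, 2.0, 0.8, -1], [-5.4, 0, 0, 0.1, 2.6, 1.2, -1]]]'

```text
clock: 30.05
ee_pos: [0.7491, 0.1492, 0.2906]
orientation: [-0.743, 1.57, 3.075]
wrist_force: [0.2, 0.3, -1.8]
grip_width: 0.0144
```

Request:
servo_tool --deltas '[[[-5.4, 0, 0, 0.2, 2.5, 1.5, -1], [-5.3, 0, 0, 0.1, 2.4, 1.7, -1], [-5.4, 0, 0, 0.2, 2.1, 2.0, -1], [-5.4, 0, 0, 0.1, 2.0, 2.1, -1], [-5.3, 0, 0, 0.1, 1.8, 2.3, -1]]]'

```text
clock: 30.55
ee_pos: [0.7684, 0.0032, 0.2837]
orientation: [-0.839, 1.57, -2.839]
wrist_force: [0.4, 0.0, -2.0]
grip_width: 0.0143
```

Request:
servo_tool --deltas '[[[-5.4, 0, 0, 0.2, 1.6, 2.4, -1], [-5.3, 0, 0, 0.1, 1.3, 2.6, -1], [-4.1, 0, 0, 0.1, 0.8, 2.1, -1], [-2.6, 0, 0, 0.1, 0.4, 1.4, -1], [-1.4, 0, 0, 0, 0.2, 0.6, -1]]]'

```text
clock: 31.05
ee_pos: [0.7818, -0.0981, 0.2782]
orientation: [-1.089, 1.569, -2.764]
wrist_force: [-0.0, -0.6, -2.4]
grip_width: 0.0146
```

Request:
servo_tool --deltas '[[[0, 0, 0, 0, 0, 0, -1]]]'

```text
clock: 31.15
ee_pos: [0.7819, -0.0974, 0.2785]
orientation: [-1.242, 1.57, -2.919]
wrist_force: [-0.6, 0.2, -3.5]
grip_width: 0.0145
```

```bash
python3 - <<'E'
from h import *
p,R,s=cur(); print(s["clock"],p,np.round(R,3),np.round(s["joint_positions"],2),s["wrist_force"])
print(delta(p,R,(.7825,-.0969,.173),toolR(174,-1)))
snap("side","r1",(120,290,180,350),4)
snap("top","r1t",(80,240,260,420),4)
E
```

```text
31.15 [ 0.78194113 -0.09742477  0.27849959] [[-0.001  0.994 -0.106]
 [-0.    -0.106 -0.994]
 [-1.    -0.001  0.   ]] [-0.25  0.51  1.19 -0.    1.44 -0.15] [-0.59898801  0.20234395 -3.52805749]
(array([-0.08,  0.02,  0.06]), array([10.55,  0.06, -0.06]))
```

View pics/r1.png

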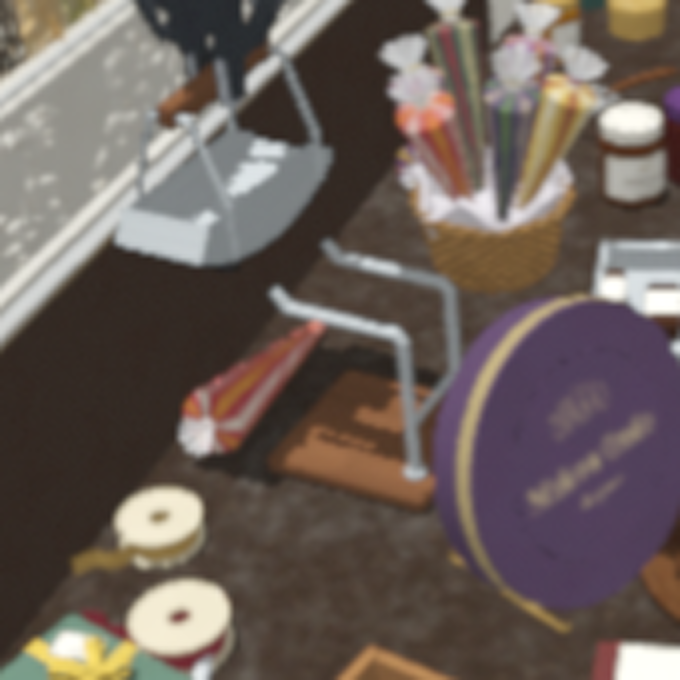

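View pics/r1t.png

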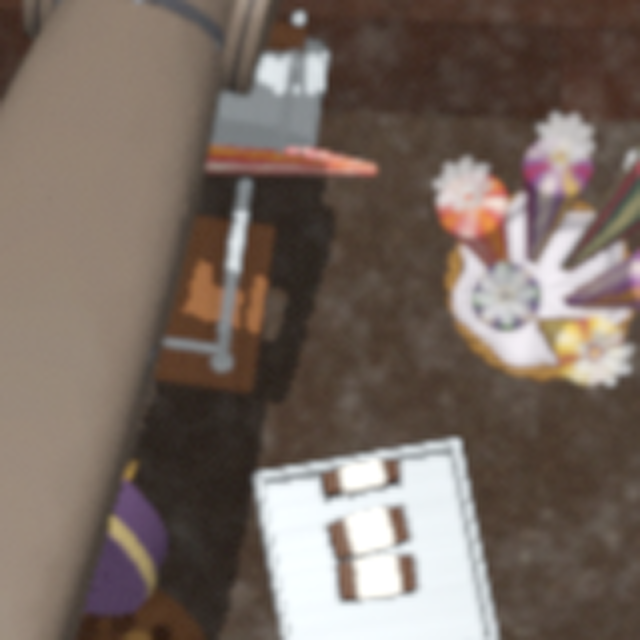

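```bash
cat > ov.py <<'E'
from h import *
from cell import viewer
import sys
tag=sys.argv[1]; box=[int(v) for v in sys.argv[2:6]]
s=viewer.calibration("side"); f=viewer.grab_frame("side")[:,:,::-1]
p,R,st=cur()
sc=4; f=np.ascontiguousarray(cv2.resize(f[box[0]:box[1],box[2]:box[3]],None,fx=sc,fy=sc,interpolation=cv2.INTER_CUBIC))
def pt(X,col):
    for u,v in proj(s,X): cv2.circle(f,(int((u-box[2]+.5)*sc),int((v-box[0]+.5)*sc)),2,col,-1)
# scoop frame -> tool: x=-z, y=-y, z=-x ; origin at tool (.105,0,0)
P=np.array([(-.064,-.008,.112),(.064,-.008,.112),(-.064,-.008,.132),(.064,-.008,.132),(.064,.008,.132),(-.078,-.0355,.027),(-.078,.0355,.027),(.097,.0355,.054),(.097,-.0355,.054)])
T=np.c_[.105-P[:,2],-P[:,1],-P[:,0]]; pt((R@T.T).T+p,(0,0,255))
a=np.radians(174); Rz=np.array([[np.cos(a),-np.sin(a),0],[np.sin(a),np.cos(a),0],[0,0,1]])
pt((Rz@np.array([(-.038,-.036,.154),(-.026,-.036,.144),(.068,-.036,.144),(.068,.036,.144),(-.026,.036,.144),(-.038,.036,.154)]).T).T+[.693,-.0875,0],(0,255,0))
cv2.imwrite(f"pics/{tag}.png",f); print(st["clock"],p,st["wrist_force"],st["grip_width"])
E
python3 ov.py r2 110 260 190 350
```

```text
31.3 [ 0.78234502 -0.09567571  0.27934593] [ 0.06257889  0.13314784 -1.42736099] 0.014248974757040839
```

View pics/r2.png

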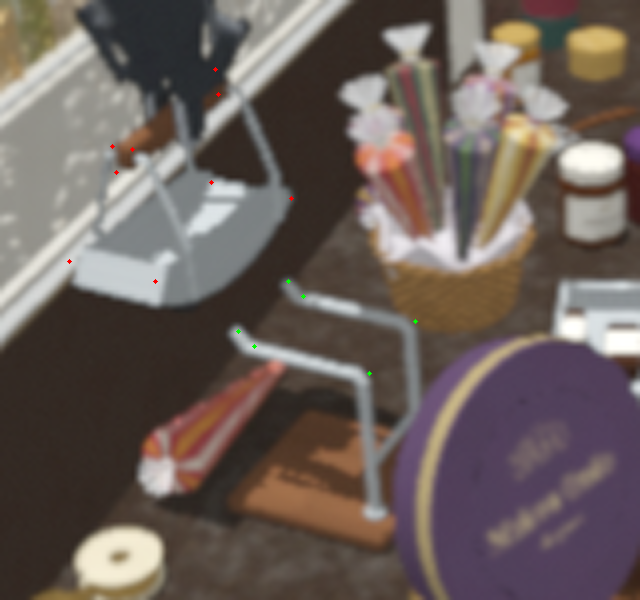

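Request:
servo_tool --deltas '[[[0, 0, 0, 1.0, 0, 0, -1], [0, 0, 0, 2.0, 0, 0, -1], [0, 0, 0, 2.5, 0, 0, -1], [0, 0, 0, 2.5, 0, 0, -1], [0, 0, 0, 1.6, 0, 0, -1]]]'

```text
clock: 31.8
ee_pos: [0.7814, -0.0956, 0.1799]
orientation: [-1.713, 1.566, 2.895]
wrist_force: [0.3, 0.6, -3.2]
grip_width: 0.0146
```

Request:
servo_tool --deltas '[[[0, 0, 0, 0.9, 0, 0, -1], [0, 0, 0, 0, 0, 0, -1]]]'

```text
clock: 32.0
ee_pos: [0.7819, -0.0962, 0.1725]
orientation: [-1.708, 1.568, 2.9]
wrist_force: [0.4, -0.9, -2.5]
grip_width: 0.0145
```

```bash
python3 ov.py r3 110 260 190 350
```

```text
32.05 [ 0.78275709 -0.09647686  0.17442664] [ 0.02106506  0.15362443 -1.62085358] 0.014207692772475524
```

View pics/r3.png

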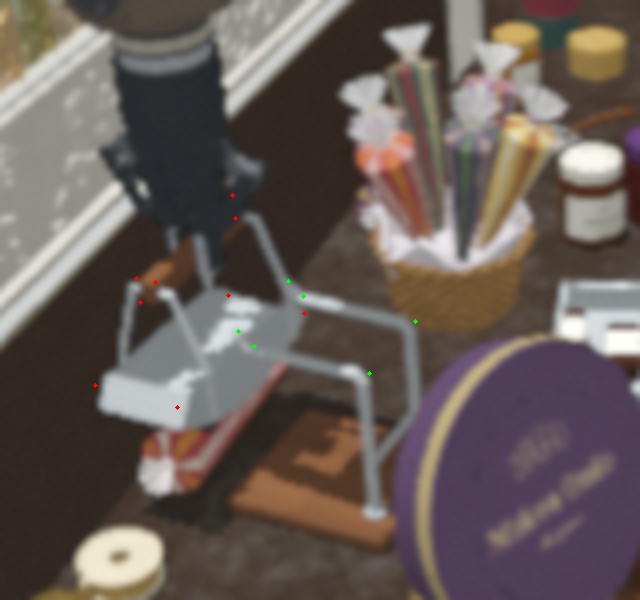

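Request:
servo_tool --deltas '[[[0, 0, 0, 0, -0.8, 0, -1], [0, 0, 0, 0, -1.4, 0, -1], [0, 0, 0, 0, -1.6, 0, -1], [0, 0, 0, 0, -1.6, 0, -1], [0, 0, 0, 0, -0.8, 0, -1]]]'

```text
clock: 32.55
ee_pos: [0.7205, -0.0902, 0.1769]
orientation: [1.394, 1.568, -0.281]
wrist_force: [-0.3, 0.0, -1.9]
grip_width: 0.0147
```

```bash
python3 ov.py r4 110 260 190 350
```

```text
32.6 [ 0.71992811 -0.09003983  0.17663271] [-0.32861094  0.69124123 -2.61854655] 0.014670632034073077
```

View pics/r4.png

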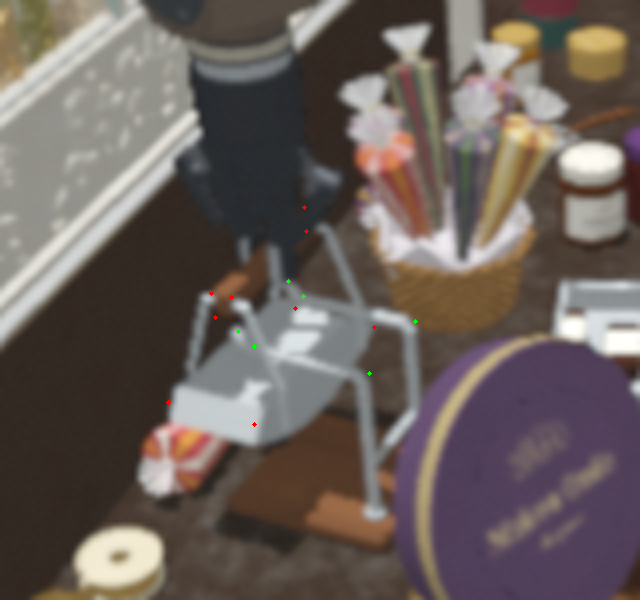

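Request:
servo_tool --deltas '[[[0, 0, 0, 0, -0.9, 0, -1], [0, 0, 0, 0, -1.0, 0, -1], [0, 0, 0, 0.3, -0.7, 0, -1], [0, 0, 0, 0.8, 0, 0, -1], [0, 0, 0, 0.8, 0, 0, -1]]]'

```text
clock: 33.1
ee_pos: [0.6952, -0.0875, 0.155]
orientation: [1.698, 1.57, 0.022]
wrist_force: [0.0, 1.1, -1.3]
grip_width: 0.0144
```

Request:
servo_tool --deltas '[[[0, 0, 0, 0.6, 0, 0, -1], [0, 0, 0, 0.4, 0, 0, -1], [0, 0, 0, 0.2, 0, 0, -1], [0, 0, 0, 0, 0, 0, -1]]]'

```text
clock: 33.5
ee_pos: [0.6952, -0.0874, 0.143]
orientation: [-1.791, 1.57, 2.817]
wrist_force: [0.2, 0.3, -2.3]
grip_width: 0.0148
```

```bash
python3 ov.py r5 110 260 190 350
```

```text
33.55 [ 0.69539834 -0.08748342  0.14354414] [ 0.04273043 -0.13135009 -1.98714755] 0.014605601665544386
```

View pics/r5.png

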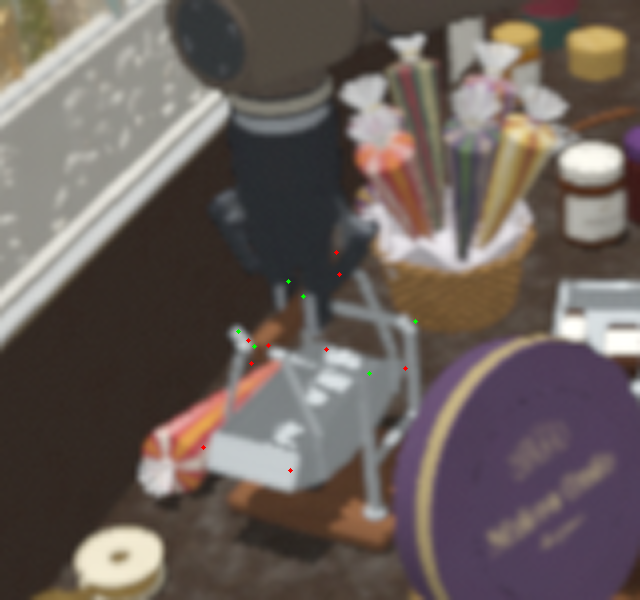

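Request:
servo_tool --deltas '[[[0, 0, 0, 0.2, -0.1, 0, -1], [0, 0, 0, 0.2, -0.1, 0, -1], [0, 0, 0, 0.1, 0, 0, -1], [0, 0, 0, 0, 0, 0, -1]]]'

```text
clock: 33.95
ee_pos: [0.693, -0.0872, 0.1384]
orientation: [-1.762, 1.57, 2.845]
wrist_force: [-0.7, -0.5, -2.1]
grip_width: 0.0144
```

Request:
servo_tool --deltas '[[[0, 0, 0, 0.1, 0, 0, -1], [0, 0, 0, 0, 0, 0, -1]]]'

```text
clock: 34.15
ee_pos: [0.6932, -0.0873, 0.1375]
orientation: [-1.778, 1.571, 2.829]
wrist_force: [-0.9, -0.4, -2.1]
grip_width: 0.0143
```

Request:
servo_tool --deltas '[[[0, 0, 0, 0.1, 0, 0, -1], [0, 0, 0, 0, 0, 0, -1]]]'

```text
clock: 34.35
ee_pos: [0.6934, -0.0873, 0.1369]
orientation: [1.58, 1.57, -0.096]
wrist_force: [-0.0, -0.4, -1.9]
grip_width: 0.0147
```

Request:
servo_tool --deltas '[[[0, 0, 0, 0.1, 0, 0, -1], [0, 0, 0, 0, 0, 0, -1]]]'

```text
clock: 34.55
ee_pos: [0.6934, -0.0874, 0.1368]
orientation: [1.308, 1.57, -0.367]
wrist_force: [-2.2, -0.2, 3.2]
grip_width: 0.0144
```

Request:
servo_tool --deltas '[[[0, 0, 0, 0.1, 0, 0, -1], [0, 0, 0, 0, 0, 0, -1]]]'

```text
clock: 34.75
ee_pos: [0.6935, -0.0873, 0.1367]
orientation: [1.158, 1.57, -0.517]
wrist_force: [-3.6, 0.7, 7.3]
grip_width: 0.0145
```

```bash
python3 ov.py r6 110 260 190 350
```

```text
34.8 [ 0.69345208 -0.08731297  0.13668814] [-2.94547516 -0.03107806  6.30478138] 0.014153103270691766
```

View pics/r6.png

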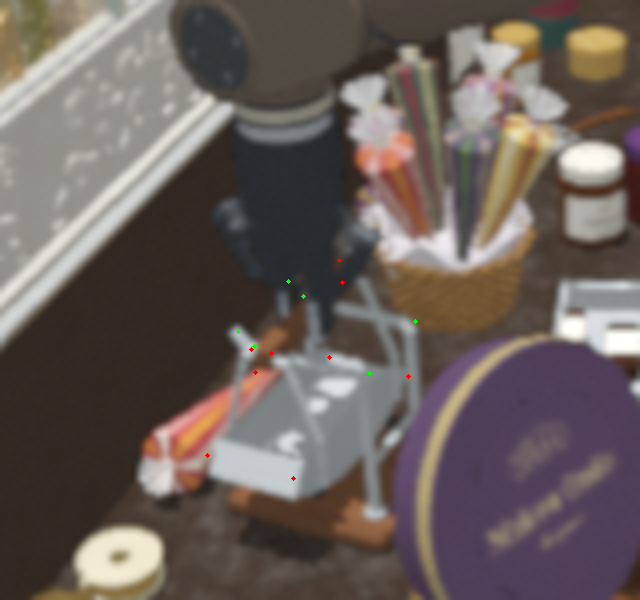

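Request:
servo_tool --deltas '[[[0, 0, 0, -0.15, 0, 0, -1], [0, 0, 0, 0, 0, 0, -0.6], [0, 0, 0, 0, 0, 0, -0.4], [0, 0, 0, 0, 0, 0, -0.2], [0, 0, 0, 0, 0, 0, 0]]]'

```text
clock: 35.3
ee_pos: [0.6933, -0.0873, 0.1359]
orientation: [-3.025, 1.571, 1.582]
wrist_force: [0.4, 0.1, 0.4]
grip_width: 0.0426
```

Request:
servo_tool --deltas '[[[0, 0, 0, 0, 0, 0, 0], [0, 0, 0, 0, 0, 0, 0], [0, 0, 0, 0, 0, 0, 0]]]'

```text
clock: 35.6
ee_pos: [0.6932, -0.0873, 0.1361]
orientation: [0.456, 1.571, -1.22]
wrist_force: [-0.3, -0.1, -0.6]
grip_width: 0.0426
```

```bash
python3 ov.py r7 110 260 190 350
```

```text
35.65 [ 0.69325481 -0.08724669  0.13613091] [-1.02436214  0.08908747 -0.20906504] 0.04265077932334327
```

View pics/r7.png

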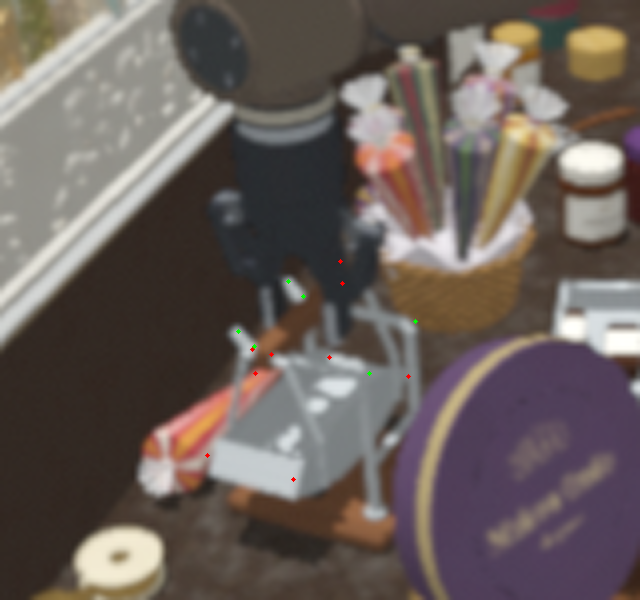

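Released; the scoop hangs steady. Retreat straight up.

Request:
servo_tool --deltas '[[[0, 0, 0, -0.8, 0, 0, 0], [0, 0, 0, -1.6, 0, 0, 0], [0, 0, 0, -2.4, 0, 0, 0], [0, 0, 0, -3, 0, 0, 0], [0, 0, 0, -3, 0, 0, 0]]]'

```text
clock: 36.15
ee_pos: [0.6934, -0.0873, 0.2469]
orientation: [1.409, 1.569, -0.267]
wrist_force: [-0.2, 0.6, -0.2]
grip_width: 0.0427
```

Request:
servo_tool --deltas '[[[0, 0, 0, -3, 0, 0, 0], [0, 0, 0, -3, 0, 0, 0], [0, 0, 0, -2, 0, 0, 0], [0, 0, 0, 0, 0, 0, 0]]]'

```text
clock: 36.55
ee_pos: [0.6948, -0.0876, 0.3314]
orientation: [1.407, 1.56, -0.268]
wrist_force: [-0.0, -0.2, 0.1]
grip_width: 0.0426
```

Request:
servo_tool --deltas '[[[0, 0, 0, 0, -1, -3, 0], [0, 0, 0, 0, -1, -4, 0], [0, 0, 0, 0, -1, -4, 0], [0, 0, 0, 0, -1, -4, 0], [0, 0, 0, 0, 0, -2, 0]]]'

```text
clock: 37.05
ee_pos: [0.67, 0.0892, 0.3236]
orientation: [-2.016, 1.569, 2.595]
wrist_force: [0.2, 0.1, 0.4]
grip_width: 0.0431
```

```bash
python3 - <<'E'
from h import *
p,R,s=cur(); print(s["clock"],p,np.round(s["joint_positions"],2),s["wrist_force"])
snap("side","f1",(120,360,170,430),3)
snap("top","f1t",(90,300,150,490),2.3)
E
```

```text
37.05 [0.66996022 0.08923736 0.32358443] [-0.02  0.24  1.47  0.    1.44  0.08] [0.21796504 0.05406862 0.36004485]
```

View pics/f1.png

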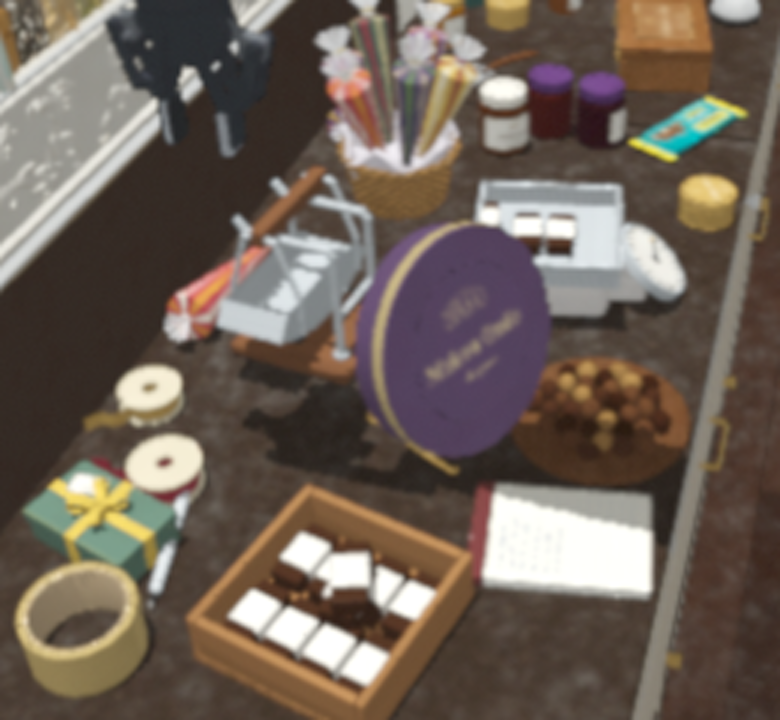

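View pics/f1t.png

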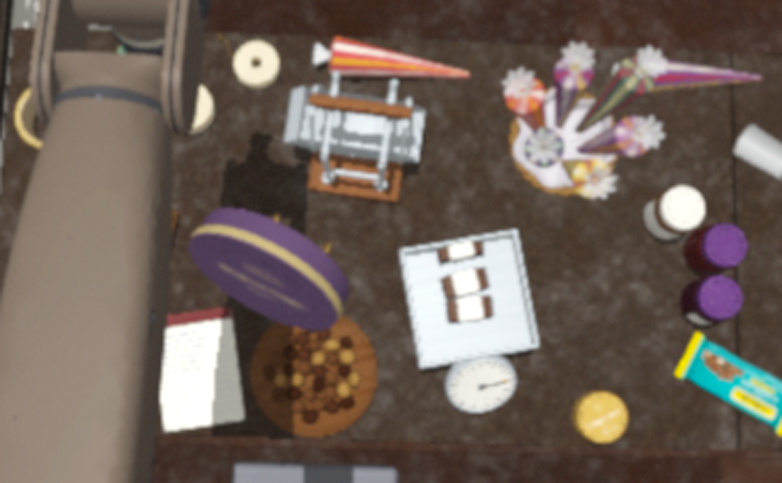

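```bash
python3 - <<'E'
from h import *
snap("side","f2",(270,365,225,335),7)
from cell import viewer
cv2.imwrite("pics/f3.png",cv2.resize(viewer.grab_frame("side")[:,:,::-1][170:260,230:310],None,fx=6,fy=6,interpolation=cv2.INTER_CUBIC))
E
```

```text
(no output)
```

View pics/f2.png

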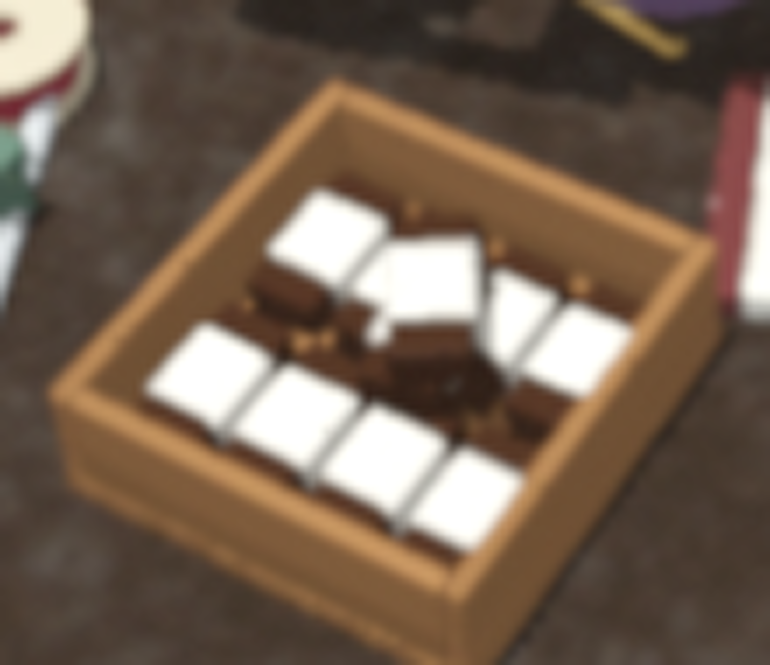

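View pics/f3.png

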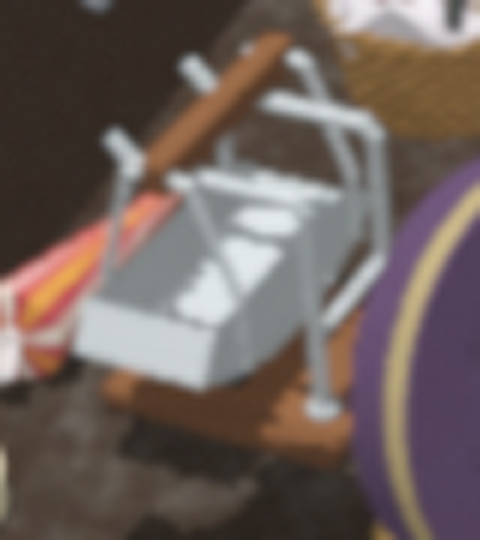

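```bash
python3 -c "
from cell import job
print(job.hand_in())"
```

```text
the job is handed in; nothing more can be done
None
```

The job is handed in, at about 37 s of robot time. Three bars went onto the scale pan, the other two went back into the stock tray, and the empty scoop hangs by its grip on the rack.

- **Pan:** the last top view shows three bars on the pan. The third stands on edge or leans against the far wall of the pan, inside the rim. The pointer is at the brass stud.
- **Tray:** the loose bars lie inside the tray, partly stacked. The upper one shows clearly and the lower one only in part. The emptied scoop and the clear counter agree with two bars there.
- **Scoop:** it is empty and looks level across both prongs. It stayed put when I let go, and the gripper had backed well clear before hand-in.
- **Counter, jars and tin:** no bars lie on the counter in the last pictures, and the jars and tin look unmoved.
- **Forces:** every reading I saw stayed below 10 N at the wrist. The wrist force was too noisy to count single bars, so I counted by camera and by the pointer.

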